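Pack the food crate flush and check it with the levelling strip

TASK

Move all the lidded pans from the compartment tray into the grey crate, upright and so that nothing stands above the crate's rim (the cold pack leaves little height in one half, so tall pans must go in the deep half). Then check it: lay the steel levelling strip across the crate's rim, its length pointing away from you, at the crate's left end (as the robot sees it) and slide it, keeping it in touch with the rim all the way, to the right end. Finally put the strip back flat on its wooden board, and leave the other things on the counter alone.

Things in the scene. Friction and masses are not known exactly. Their poses are not given: they have to be found in the camera images.
- crate: fixed open grey crate, on the robot's left or right, outside 200 x 196 x 96 mm (x by y by z), walls and floor 8 mm: rim 96 mm above its underside, inside 184 x 180 mm. Origin: centre of its underside; +x away from the robot, +y to the robot's left (within 8 degrees). Each x half takes three pans in a row along y, 60 mm apart, at 46 mm in x from the middle, the pans' long sides along x
- coldpack: flat white cold pack fixed on the crate's floor, 91 x 178 x 32 mm, filling either the near or the far half (centre 46 mm from the crate's middle along x). Origin: centre of its underside. Its top is 56 mm below the crate's rim: only short pans fit there
- liner: thin black rubber liner fixed on the crate's floor in the other half, 91 x 178 x 2 mm. Origin: centre of its underside. Its top is 86 mm below the rim: the deep half, for the tall pans (a short one fits too)
- bin: fixed low white tray with 2 x 3 compartments (2 along x, 3 along y), 196 x 214 x 22 mm, walls and floor 4 mm; compartments 92 x 66 mm, spaced 96 mm in x and 70 mm in y. The pans stand upright in it, tall and short mixed. Origin: centre of its underside
- board: fixed wooden board, 300 x 120 x 12 mm (x by y), between crate and bin; the levelling strip's place. Origin: centre of its underside
- strip: loose levelling strip, 0.35 kg: flat steel foot 250 x 40 x 8 mm (x by y), on it along x a dark wooden grip 120 x 20 mm, its top 48 mm above the underside. Origin: centre of the underside; x along its length
- tall1: tall lidded steel pan, 80 mm high over all, 0.2 to 0.4 kg; may be absent. Body 72 x 46 mm (x by y), lid 80 x 54 x 6 mm, lid top 56 mm above the underside; on it a centred black handle block 20 mm thick along x, 40 mm long along y, 24 mm high, to be gripped across its 20 mm. Origin: centre of the underside; z up
- tall1_top (a point): middle of the top of tall1's handle
- tall2: tall lidded steel pan, 80 mm high over all, 0.2 to 0.4 kg; may be absent. Body 72 x 46 mm (x by y), lid 80 x 54 x 6 mm, lid top 56 mm above the underside; on it a centred black handle block 20 mm thick along x, 40 mm long along y, 24 mm high, to be gripped across its 20 mm. Origin: centre of the underside; z up
- tall2_top (a point): middle of the top of tall2's handle
- tall3: tall lidded steel pan, 80 mm high over all, 0.2 to 0.4 kg; may be absent. Body 72 x 46 mm (x by y), lid 80 x 54 x 6 mm, lid top 56 mm above the underside; on it a centred black handle block 20 mm thick along x, 40 mm long along y, 24 mm high, to be gripped across its 20 mm. Origin: centre of the underside; z up
- tall3_top (a point): middle of the top of tall3's handle
- short1: short lidded steel pan, 50 mm high over all, 0.2 to 0.4 kg; may be absent. Body 72 x 46 mm (x by y), lid 80 x 54 x 6 mm, lid top 26 mm above the underside; on it a centred black handle block 20 mm thick along x, 40 mm long along y, 24 mm high, to be gripped across its 20 mm. Origin: centre of the underside; z up
- short1_top (a point): middle of the top of short1's handle
- short2: short lidded steel pan, 50 mm high over all, 0.2 to 0.4 kg; may be absent. Body 72 x 46 mm (x by y), lid 80 x 54 x 6 mm, lid top 26 mm above the underside; on it a centred black handle block 20 mm thick along x, 40 mm long along y, 24 mm high, to be gripped across its 20 mm. Origin: centre of the underside; z up
- short2_top (a point): middle of the top of short2's handle
- short3: short lidded steel pan, 50 mm high over all, 0.2 to 0.4 kg; may be absent. Body 72 x 46 mm (x by y), lid 80 x 54 x 6 mm, lid top 26 mm above the underside; on it a centred black handle block 20 mm thick along x, 40 mm long along y, 24 mm high, to be gripped across its 20 mm. Origin: centre of the underside; z up
- short3_top (a point): middle of the top of short3's handle
- spice_jar: bystander: green glass jar, 56 mm wide, 85 mm high, near the robot; origin under its centre
- ramekin: bystander: brown bowl, 84 mm wide, 45 mm high, near the robot; origin under its centre
- spoon: bystander: wooden spoon beyond the board; origin near its middle
- oil: bystander: amber bottle, 60 mm wide, 140 mm high, beyond the board on the right; origin under its centre
- mug: bystander: white mug, 80 mm wide, 90 mm high, beyond the board on the left; origin under its centre
Things that resemble listed ones, but are neither listed nor needed, are in the scene too. Leave any purple look-alike of the tall3 alone. Leave any red look-alike of the short3 alone.

How it is judged:
On the way, in this order (a step that is already met when the one before it is completed fails the run):
1. every pan is in the crate, upright, below the rim (x of tall1 in the frame of crate between -0.065 and 0.065 m and y of tall1 in the frame of crate between -0.075 and 0.075 m and z of each of tall1_top, tall2_top, tall3_top, short1_top, short2_top, short3_top in the frame of crate below 0.096 m and angle between each of tall1, tall2, tall3, short1, short2, short3's own z axis and vertical below 0.1 rad and linear speed of each of tall1, tall2, tall3, short1, short2, short3 below 0.02 m/s and x of tall2 in the frame of crate between -0.065 and 0.065 m and y of tall2 in the frame of crate between -0.075 and 0.075 m and x of tall3 in the frame of crate between -0.065 and 0.065 m and y of tall3 in the frame of crate between -0.075 and 0.075 m and x of short1 in the frame of crate between -0.065 and 0.065 m and y of short1 in the frame of crate between -0.075 and 0.075 m and x of short2 in the frame of crate between -0.065 and 0.065 m and y of short2 in the frame of crate between -0.075 and 0.075 m and x of short3 in the frame of crate between -0.065 and 0.065 m and y of short3 in the frame of crate between -0.075 and 0.075 m), for 0.3 s.
2. the strip lies across the rim and touches it at the crate's left end (y of strip in the frame of crate between 0.07 and 0.13 m and z of strip in the frame of crate between 0.092 and 0.102 m and x of strip in the frame of crate between -0.05 and 0.05 m and angle between the x axis of strip and the x axis of crate, either way round below 0.2 rad and contact force between strip and crate above 0.2 N), for 0.05 s.
3. the strip lies across the rim and touches it at the crate's left quarter (y of strip in the frame of crate between 0.03 and 0.065 m and z of strip in the frame of crate between 0.092 and 0.102 m and x of strip in the frame of crate between -0.05 and 0.05 m and angle between the x axis of strip and the x axis of crate, either way round below 0.2 rad and contact force between strip and crate above 0.2 N), for 0.05 s.
4. the strip lies across the rim and touches it at the crate's middle (y of strip in the frame of crate between -0.02 and 0.02 m and z of strip in the frame of crate between 0.092 and 0.102 m and x of strip in the frame of crate between -0.05 and 0.05 m and angle between the x axis of strip and the x axis of crate, either way round below 0.2 rad and contact force between strip and crate above 0.2 N), for 0.05 s.
5. the strip lies across the rim and touches it at the crate's right quarter (y of strip in the frame of crate between -0.065 and -0.03 m and z of strip in the frame of crate between 0.092 and 0.102 m and x of strip in the frame of crate between -0.05 and 0.05 m and angle between the x axis of strip and the x axis of crate, either way round below 0.2 rad and contact force between strip and crate above 0.2 N), for 0.05 s.
6. the strip lies across the rim and touches it at the crate's right end (y of strip in the frame of crate between -0.13 and -0.07 m and z of strip in the frame of crate between 0.092 and 0.102 m and x of strip in the frame of crate between -0.05 and 0.05 m and angle between the x axis of strip and the x axis of crate, either way round below 0.2 rad and contact force between strip and crate above 0.2 N), for 0.05 s.
At the end, for the whole second after the job is handed in: Every pan present is at rest in the crate (65 mm in x, 75 mm in y of its middle), within 0.1 rad of upright, handle top below the 96 mm rim. The strip rests flat on the board: 60 mm along, 45 mm across of its middle, height within 4 mm, 0.08 rad of level, 0.35 rad of its length (all of step 1 and x of strip in the frame of board between -0.06 and 0.06 m and y of strip in the frame of board between -0.045 and 0.045 m and z of strip in the frame of board between 0.008 and 0.016 m and angle between strip's own z axis and vertical below 0.08 rad and angle between the x axis of strip and the x axis of board, either way round below 0.35 rad and linear speed of strip below 0.02 m/s); the robot touches nothing.
It fails at once if a bystander is moved more than 40 mm (distance of any of spice_jar, ramekin, spoon, oil, mug from where it was at the start of the episode above 0.04 m).
Of tall1, tall2, tall3 only 2 to 3 are there at a start; the rules pass over those that are not, and their reading is None.
Of short1, short2, short3 only 2 to 3 are there at a start; the rules pass over those that are not, and their reading is None.
At some moment in a run one of strip, tall1, tall2, tall3, short1, short2, short3 may be knocked a few centimetres aside while the robot is not near it.
Once in a run the grip may slacken for a moment while it holds something.
It also fails if it takes over 210 s, if anything falls off the work surface, if the arm or the gripper's body presses on something with over 40 N, if the wrist force passes 120 N, or if a joint passes its speed limit or range.

ROBOT

A 6-joint arm with a two-finger parallel gripper is mounted at the origin on the work surface. World frame = base frame: x ahead of the robot, y to its left, z up, the work surface at z = 0. Lengths are in m, angles in rad, forces in N, time in s.
With the tool pointing down it reaches from about 0.375 to 0.9 m from the base axis. Payload 3.1 kg.
Tool frame: the origin (TCP) lies midway between the tips of the shut fingers; the grasp point (between the pads) lies 19 mm behind it; x points along the fingers, z is the direction in which the jaws open and shut, and the axes are right-handed (so a half turn about x gives the same grasp; the last joint's range is limited). The gripper opens to 85 mm and grips with 20 to 120 N. Pads are 22 mm wide; open, the fingers measure 114 mm over their backs; the gripper's body (76 mm by 85 mm) begins 54 mm behind the grasp point. The pads swing forward as they close: fully open they stand 13 mm farther back than shut.
Start: joints at [1.107, 0.527, 1.433, -0, 1.181, -0.178], TCP at [0.176, 0.6, 0.231] pointing down, gripper open.
Joint ranges: [-3.08, 3.08], [-0.75, 2.2], [0.22, 2.44], [-1.43, 4.57], [0, 2.65], [-2.85, 2.85]. Speed limits (rad/s): [2.79, 2.79, 3.14, 3.14, 3.14, 3.14].

INTERFACE

Orientations are given as a unit quaternion [x, y, z, w].
In Python, from station import status, snapshot, camera_params, ticket gives the robot as it stands.
- The arm moves only by the tool arm_command, never from a script. Its argument "series" is a list that holds one entry, the list of rows, each a list of 4 numbers: the shift along the tool's x, y, z in mm, then the turn about the tool's x in rad. A call has 1 to 10 rows; each row shifts and turns the commanded pose from where the row before left it, along the tool's axes as they then stand; what a row does not reach is not made up. A row lasts 1/10 s, in which the tool goes at most 50 mm and 8.59 degrees, less where a joint would pass 70% of its speed; a pose out of reach is approached as far as the arm can. A call is refused whole if a number of a shift passes 50 or a number of a turn 0.15, either way. A call with a gripper value outside its range is refused whole. "jaw" is the opening in per cent of the stroke, from 0 (shut) to 100 (fully open), set as the call begins (left out, the last holds). The fingers move at their own pace and stop on an object; "force" is the grip in N (left out, the last holds). Time passes only in rows, so rows that do not move let the fingers close. It gives the time, the measured TCP pose, the force and the opening at its end, in the units of the state.
- status.sense(): the state, without advancing time (a new reading comes with each control period).
- snapshot(name): name is "side" or "top" or "wrist"; returns the picture (420x560x3 uint8, red, green, blue); there is no depth.
- camera_params(name): a dict with "fovy" (degrees; the focal length in pixels is half the picture's height over the tangent of half this angle, whatever the lens; pixels are square), "cx", "cy" (the principal point, pixels), "extrinsics" (4x4, takes a point from camera to world coordinates); the wrist camera has in their place "mount" (4x4, takes a point from camera to tool coordinates, whose origin is the TCP and whose axes are the tool frame's). Camera axes: x right, y down, z forward; pixel columns grow to the right and rows downward; lengths in m; the calibration is good to about 2 mm. A picture is of the moment at which its call begins: read the wrist's pose just before it. camera_params takes no time and is no camera call.
- ticket.sign_off(): hands the job in, once; it reports no verdict.
The state is a dict: "t": time; "q": joint angles; "qd": joint speeds; "tau": joint torques, N m; "tcp_pos": TCP position; "tool_rot": TCP orientation; "force": force on the tool from outside, world axes, zero at the start; "ft_torque": the same for the moment, N m; "finger_gap": opening from 0.0 (shut) to 1.0 (fully open).
Only numpy, scipy, OpenCV 4.12 (cv2) and the standard library are available. Lean on these libraries where they do the work, as an engineer would, in place of code of your own. Each camera call takes 0.05 s, during which the arm holds its last target. There are 200 camera calls.

## Working session

There is one attempt and no reset: what is moved stays moved. The work goes in short steps, Python scripts to look and compute and a tool call to move; the robot and the scene stay as the last step left them, time stands still between calls to the robot, and variables do not carry over. Pictures are saved under pics/ and viewed, about 12 in all and at most 16, crops included, and the job is handed in when it is done.

Besides the shell and the picture viewer there is one more tool, called after "Request:" as name([rows], argument=value, ...), one row to a line, values as JSON. arm_command: Moves the arm, as the interface text tells. Its arguments: {"type":"object","properties":{"series":{"type":"array"},"jaw":{"type":"number"},"force":{"type":"number"}},"required":["series"]}

```bash
mkdir -p pics; ls
python3 - <<'E'
from station import status,snapshot,camera_params
import cv2,numpy as np
s=status.sense();print(s)
for n in("top","side","wrist"):
    p=camera_params(n);print(n,p)
    cv2.imwrite(f"pics/{n}0.png",snapshot(n)[:,:,::-1])
a=cv2.imread("pics/top0.png");cv2.imwrite("pics/top0b.png",cv2.resize(a,(800,600),interpolation=cv2.INTER_CUBIC))
E
```

```text
pics
{'t': 0.0, 'q': array([ 1.10750083e+00,  5.28434401e-01,  1.43392313e+00,  1.30649097e-05,
        1.18136799e+00, -1.78509507e-01]), 'qd': array([-0.0002378 , -0.0003728 ,  0.00047675,  0.00048607, -0.00171649,
        0.00206062]), 'tau': array([ 5.22193591e-05, -4.42365253e+01, -1.78020072e+01, -3.88532726e-04,
        8.65752634e-03, -8.36933253e-06]), 'tcp_pos': array([0.17524377, 0.59918278, 0.2303465 ]), 'tool_rot': array([-0.42431581,  0.56657259,  0.42364783,  0.5652204 ]), 'force': array([ 0.59788707,  0.20368155, -0.18864579]), 'ft_torque': array([-0.02750467, -0.02602989, -0.01095898]), 'finger_gap': 1.0020154116133675}
top {'fovy': 50.903309827280516, 'cx': 278.135024798292, 'cy': 203.26539129278066, 'extrinsics': array([[-0.00568959, -0.98567658,  0.16855063,  0.34153028],
       [-0.99992479,  0.00377658, -0.01166814,  0.00835016],
       [ 0.01086447, -0.16860434, -0.98562393,  1.1118888 ],
       [ 0.        ,  0.        ,  0.        ,  1.        ]])}
side {'fovy': 49.97062645592868, 'cx': 278.72848405725176, 'cy': 213.19606480612188, 'extrinsics': array([[-9.64068938e-01, -2.04509154e-01,  1.69549662e-01,
         3.50399956e-01],
       [-2.65650616e-01,  7.44364308e-01, -6.12659390e-01,
         6.30223671e-01],
       [-9.12263199e-04, -6.35686859e-01, -7.71946491e-01,
         8.89495137e-01],
       [ 0.00000000e+00,  0.00000000e+00,  0.00000000e+00,
         1.00000000e+00]])}
wrist {'fovy': 64.21927885012498, 'cx': 277.03892769646296, 'cy': 208.28193999971256, 'mount': array([[ 1.83794749e-04, -2.63391602e-01,  9.64688981e-01,
        -1.42523047e-01],
       [-1.57804778e-04, -9.64688993e-01, -2.63391575e-01,
         6.81291027e-02],
       [ 9.99999971e-01, -1.03822542e-04, -2.18869225e-04,
        -3.82077904e-04],
       [ 0.00000000e+00,  0.00000000e+00,  0.00000000e+00,
         1.00000000e+00]])}
```

View pics/top0b.png

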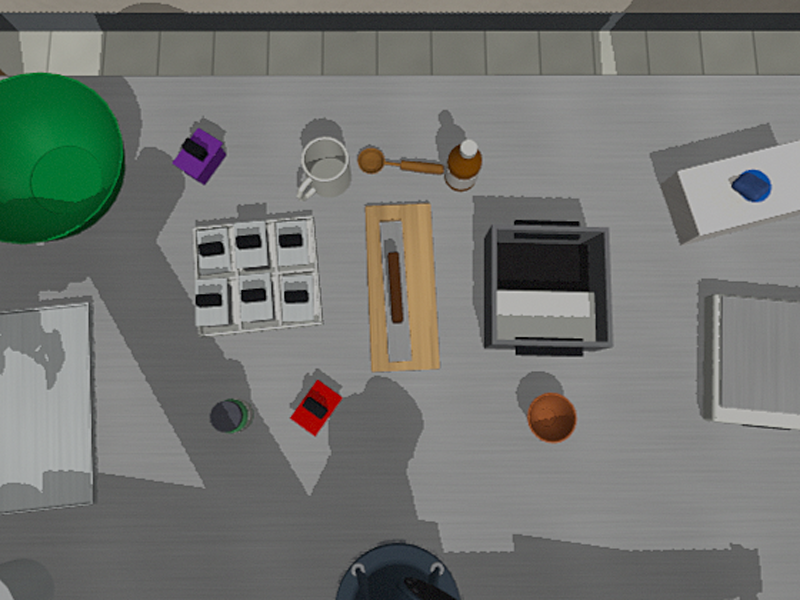

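View pics/side0.png

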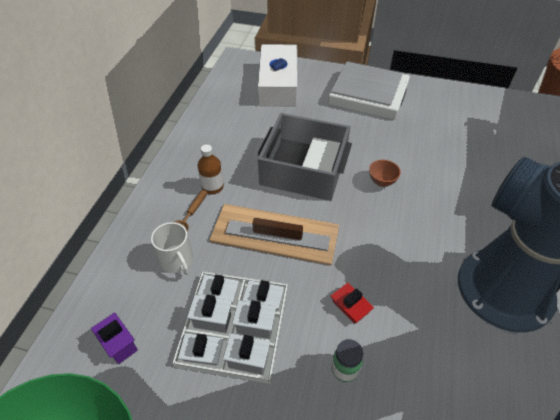

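Top view: tray with six pans on the robot's left, board and strip in the middle, crate on the right with the white cold pack in its near half. Enlarged crops next for measuring.

Run:
```python
import cv2,numpy as np
t=cv2.imread("pics/top0.png");s=cv2.imread("pics/side0.png")
def c(a,x0,x1,y0,y1,k):
    o=cv2.resize(a[y0:y1,x0:x1],None,fx=k,fy=k,interpolation=cv2.INTER_CUBIC)
    for x in range(-(-x0//20)*20,x1,20): cv2.putText(o,str(x),(int((x-x0)*k),9),0,.33,(0,0,255),1);cv2.line(o,(int((x-x0)*k),10),(int((x-x0)*k),16),(0,0,255),1)
    for y in range(-(-y0//20)*20,y1,20): cv2.putText(o,str(y),(0,int((y-y0)*k)+4),0,.33,(0,0,255),1);cv2.line(o,(22,int((y-y0)*k)),(28,int((y-y0)*k)),(0,0,255),1)
    return o
A=c(t,130,230,145,240,3.5);B=c(s,170,295,265,380,3.5)
O=np.zeros((420,800,3),np.uint8);O[:A.shape[0],:A.shape[1]]=A;O[:B.shape[0],352:352+B.shape[1]]=B
cv2.imwrite("pics/tray.png",O);cv2.imwrite("pics/crate.png",c(t,245,440,135,275,4))
```

```text
(no output)
```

View pics/tray.png

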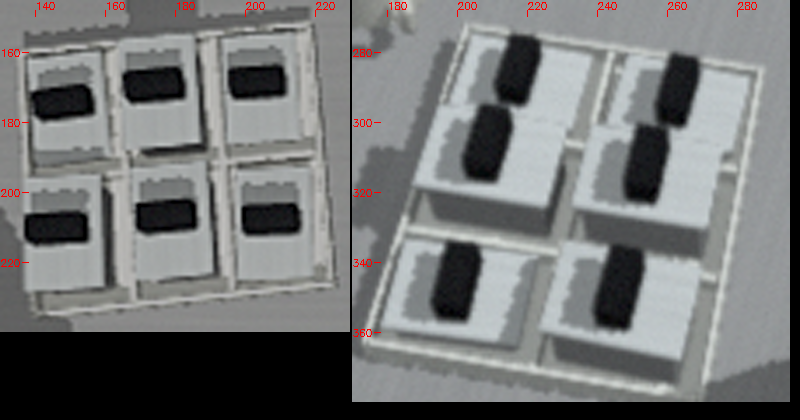

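View pics/crate.png

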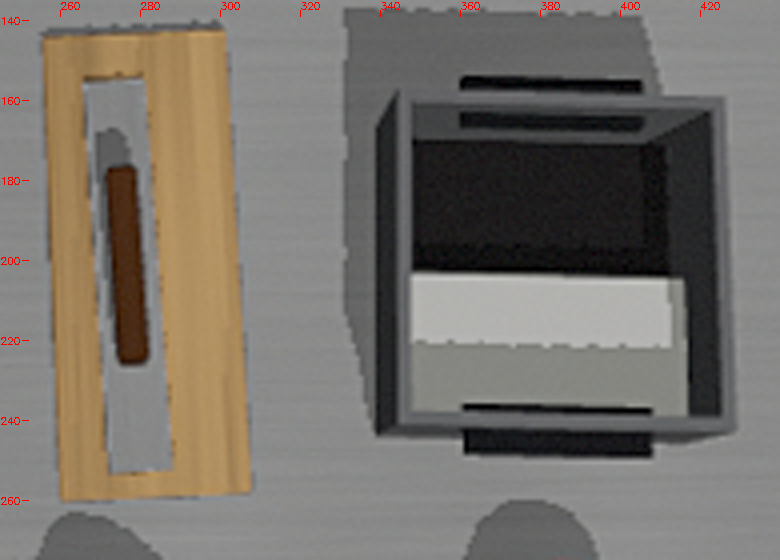

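```bash
cat > h.py <<'E'
import numpy as np,cv2
from station import status,snapshot,camera_params
from scipy.spatial.transform import Rotation as R
def K(n):
    p=camera_params(n);f=210/np.tan(np.radians(p["fovy"]/2));return f,p["cx"],p["cy"],p
def ray(n,u,v,s=None):
    f,cx,cy,p=K(n)
    if n=="wrist":
        T=np.eye(4);T[:3,:3]=R.from_quat(s["tool_rot"]).as_matrix();T[:3,3]=s["tcp_pos"];E=T@p["mount"]
    else:E=p["extrinsics"]
    return E[:3,3],E[:3,:3]@np.array([(u-cx)/f,(v-cy)/f,1])
def at(n,u,v,z,s=None):
    o,d=ray(n,u,v,s);return (o+d*(z-o[2])/d[2])[:2]
def tri(u1,u2):
    o,d=ray("top",*u1);p,e=ray("side",*u2)
    A=np.stack([d,-e],1);t=np.linalg.lstsq(A,p-o,rcond=None)[0]
    a,b=o+d*t[0],p+e*t[1];return (a+b)/2,np.linalg.norm(a-b)
E
python3 - <<'E'
from h import *
np.set_printoptions(precision=4,suppress=True)
T=lambda x,y:(130+x/3.5,145+y/3.5)
H=dict(FL=(63,102),FM=(154,85),FR=(257,82),NL=(57,228),NM=(167,216),NR=(271,219))
S=dict(FL=(462,277),FM=(492,137),FR=(521,65),NL=(626,284),NM=(653,159),NR=(682,85))
for k in H:
    u=T(*H[k]);v=(170+(S[k][0]-352)/3.5,265+S[k][1]/3.5)
    z=.084 if k in("FM","NL","NM") else .054
    print(k,tri(u,v),"known z top",at("top",*u,z),"side",at("side",*v,z))
for n,c in dict(tFL=(27,48),tFR=(311,22),tNL=(36,314),tNR=(334,285)).items(): print(n,at("top",*T(*c),.022))
C=lambda x,y:(245+x/4,135+y/4)
print("rim outer",[at("top",*C(*c),.096) for c in((398,92),(724,97),(399,432),(737,430))])
print("pack top far",[at("top",*C(*c),.04) for c in((412,272),(684,278))])
print("board",[at("top",*C(*c),.012) for c in((42,34),(222,30),(61,501),(251,490))])
print("foot",[at("top",*C(*c),.020) for c in((83,82),(146,78),(109,473),(173,470))])
print("grip",[at("top",*C(*c),.060) for c in((120,168),(133,362))])
r=R.from_quat(status.sense()["tool_rot"]).as_matrix();print(r)
E
```

```text
FL (array([0.5974, 0.3184, 0.0395]), np.float64(0.004253919066698983)) known z top [0.5961 0.3146] side [0.591  0.3238]
FM (array([0.602 , 0.247 , 0.0721]), np.float64(0.003090964639863804)) known z top [0.6006 0.2445] side [0.5968 0.2526]
FR (array([0.612 , 0.1812, 0.0408]), np.float64(0.002920047656580264)) known z top [0.6101 0.1792] side [0.6064 0.1883]
NL (array([0.5018, 0.3099, 0.0703]), np.float64(0.004913468049220105)) known z top [0.5021 0.3061] side [0.4968 0.3153]
NM (array([0.5096, 0.2353, 0.0712]), np.float64(0.004931646976794496)) known z top [0.51   0.2327] side [0.5046 0.2415]
NR (array([0.5124, 0.169 , 0.0421]), np.float64(0.004063350995740911)) known z top [0.5125 0.1673] side [0.5081 0.1756]
tFL [0.6441 0.3516]
tFR [0.6632 0.1461]
tNL [0.4505 0.3361]
tNR [0.4701 0.1265]
rim outer [array([ 0.624 , -0.1624]), array([ 0.6204, -0.357 ]), array([ 0.4218, -0.1567]), array([ 0.422 , -0.3522])]
pack top far [array([ 0.5248, -0.1769]), array([ 0.5204, -0.3452])]
board [array([0.6867, 0.053 ]), array([ 0.6892, -0.0635]), array([0.3868, 0.0404]), array([ 0.393 , -0.0773])]
foot [array([0.6523, 0.0264]), array([ 0.6548, -0.0139]), array([0.4034, 0.0106]), array([ 0.4051, -0.0288])]
grip [array([0.5866, 0.0032]), array([ 0.4673, -0.0041])]
[[-0.0008 -0.9597  0.281 ]
 [-0.0015  0.281   0.9597]
 [-1.      0.0003 -0.0016]]
```

Crate, board and tray measure right for size. Three pans are tall (far-middle, near-left, near-middle) and three are short. Next I turn the tool so its jaws lie along world x and go over the tray.

Request:
arm_command([
  [[0,0,0,0.15],[0,0,0,0.15],[0,0,0,0.15],[0,0,0,0.15],[0,0,0,0.15],[0,0,0,0.15],[0,0,0,0.15],[0,0,0,0.15],[0,0,0,0],[0,0,0,0]],
], jaw=50, force=50)

```text
t: 1.15
tcp_pos: [0.1755, 0.5996, 0.231]
tool_rot: [-0.032, 0.707, 0.031, 0.706]
force: [-0.7, 0.0, -0.5]
finger_gap: 0.501
```

```bash
cat >> h.py <<'E'
def go(x,y,z,a):
    s=status.sense();r=R.from_quat(s["tool_rot"]).as_matrix();ca=np.arctan2(r[1,2],r[0,2])
    d=r.T@(np.array([x,y,z])-s["tcp_pos"])*1000
    print("to",(x,y,z,a),"shift mm",np.round(d,1),"then turn",round(float((ca-a+np.pi)%(2*np.pi)-np.pi),3))
def st():
    s=status.sense();r=R.from_quat(s["tool_rot"]).as_matrix()
    print("t",round(s["t"],2),"tcp",np.round(s["tcp_pos"],4),"a",round(float(np.arctan2(r[1,2],r[0,2])),3),"tilt",np.round(r[:2,0],3),"F",np.round(s["force"],1),"gap mm",round(85*s["finger_gap"],1))
E
python3 -c "
from h import *
st();go(.53,.24,.30,.085)"
```

```text
t 1.15 tcp [0.1755 0.5996 0.231 ] a 0.089 tilt [-0.    -0.001] F [-0.7  0.  -0.5] gap mm 42.6
to (0.53, 0.24, 0.3, 0.085) shift mm [ -68.9 -389.8  321.1] then turn 0.004
```

Request:
arm_command([
  [[-14,-20,16,0],[-14,-40,34,0],[-14,-45,37,0],[-14,-45,37,0],[-13,-45,37,0],[0,-45,37,0],[0,-45,37,0],[0,-45,37,0],[0,-40,33,0],[0,-20,16,0]],
])

```text
t: 2.15
tcp_pos: [0.49, 0.2784, 0.2925]
tool_rot: [-0.03, 0.706, 0.03, 0.707]
force: [-0.5, 0.2, 0.6]
finger_gap: 0.501
```

Request:
arm_command([
  [[0,0,0,0],[0,0,0,0]],
])

```text
t: 2.35
tcp_pos: [0.4871, 0.2811, 0.2922]
tool_rot: [-0.03, 0.707, 0.031, 0.706]
force: [0.2, -0.0, 0.7]
finger_gap: 0.501
```

Run:
```python
from h import *
st();s=status.sense();w=snapshot("wrist")[:,:,::-1]
np.savez("w1.npz",tool_rot=s["tool_rot"],tcp_pos=s["tcp_pos"])
o=cv2.resize(w,None,fx=1.4,fy=1.4,interpolation=cv2.INTER_CUBIC)
cv2.imwrite("pics/w1.png",o)
```

```text
t 2.35 tcp [0.4871 0.2811 0.2922] a 0.086 tilt [-0.001  0.   ] F [ 0.2 -0.   0.7] gap mm 42.6
```

View pics/w1.png

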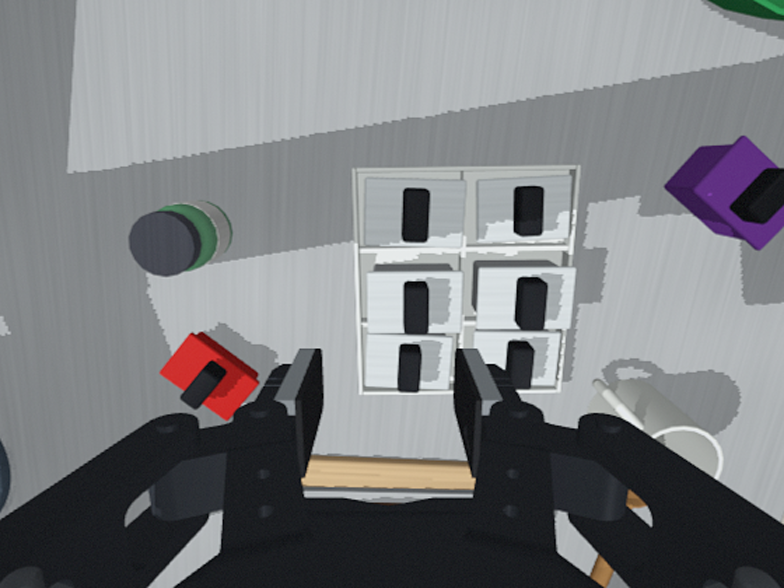

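The wrist picture shows all six handles, for example near-left at (416,215) and far-middle at (531,303). I now work out their positions from the handles' lower edges and sort out the grasp points.

Run:
```python
from h import *
s=dict(np.load("w1.npz"))
B=dict(NL=(416,242,.084),FL=(530,236,.054),NM=(417,333,.084),FM=(534,329,.084),NR=(410,391,.054),FR=(522,388,.054))
for k,(u,v,z) in B.items():
    p=at("wrist",u/1.4,v/1.4,z,s)+.02*np.array([-.085,1]);print(k,np.round(p,4))
print("tray corners",[np.round(at("wrist",u/1.4,v/1.4,.022,s),4) for u,v in((353,169),(580,166),(561,391),(360,393))])
go(.502,.309,.20,.085)
```

```text
NL [0.5039 0.3126]
FL [0.5983 0.3208]
NM [0.5121 0.2401]
FM [0.6042 0.2514]
NR [0.5144 0.1739]
FR [0.6136 0.1854]
tray corners [array([0.4503, 0.3406]), array([0.6426, 0.3597]), array([0.6649, 0.1503]), array([0.471 , 0.1314])]
to (0.502, 0.309, 0.2, 0.085) shift mm [92.3 25.8 18. ] then turn 0.002
```

Request:
arm_command([
  [[15,14,9,0],[30,14,9,0],[35,0,0,0],[35,0,0,0],[35,0,0,0],[30,0,0,0],[20,0,0,0],[15,0,0,0],[10,0,0,0],[2,0,0,0]],
])

```text
t: 3.4
tcp_pos: [0.5012, 0.3116, 0.0645]
tool_rot: [-0.031, 0.707, 0.031, 0.706]
force: [0.1, -0.2, 0.1]
finger_gap: 0.502
```

Request:
arm_command([
  [[0,0,0,0],[0,0,0,0],[0,0,0,0],[0,0,0,0],[0,0,0,0],[0,0,0,0]],
], jaw=0)

```text
t: 4.0
tcp_pos: [0.5037, 0.3114, 0.0664]
tool_rot: [-0.03, 0.706, 0.031, 0.707]
force: [1.1, 2.4, 5.0]
finger_gap: 0.227
```

Run:
```python
from h import *
st()
s=snapshot("side")[:,:,::-1];cv2.imwrite("pics/g1.png",cv2.resize(s[180:400,130:400],None,fx=2.5,fy=2.5))
```

```text
t 4.0 tcp [0.5037 0.3114 0.0664] a 0.086 tilt [0.002 0.001] F [1.1 2.4 5. ] gap mm 19.3
```

View pics/g1.png

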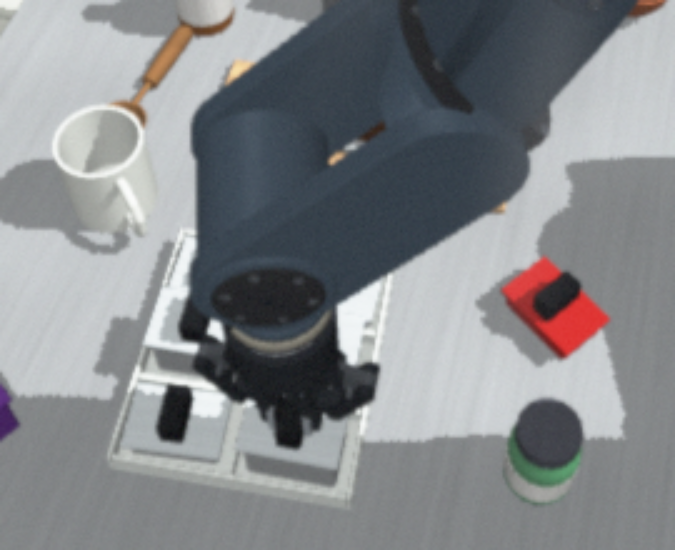

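Request:
arm_command([
  [[-5,0,0,0],[-15,0,0,0],[-30,0,0,0],[-35,0,0,0],[-35,0,0,0],[-25,0,0,0],[-5,-20,2,0],[0,-35,2,0],[0,-40,2,0],[0,-40,2,0]],
])

```text
t: 5.05
tcp_pos: [0.5202, 0.1752, 0.2142]
tool_rot: [-0.031, 0.708, 0.03, 0.705]
force: [1.3, -0.3, -3.1]
finger_gap: 0.219
```

Request:
arm_command([
  [[0,-40,2,0],[0,-40,2,0],[0,-40,2,0],[0,-40,2,0],[0,-40,2,0],[0,-40,2,0],[0,-40,2,0],[0,-40,0,0],[0,-35,0,0],[0,-20,0,0.11]],
])

```text
t: 6.05
tcp_pos: [0.5666, -0.1983, 0.2139]
tool_rot: [0.01, 0.709, -0.01, 0.706]
force: [0.4, 0.1, -4.1]
finger_gap: 0.218
```

Run:
```python
from h import *
st();go(.5695,-.198,.2,-.026)
s=status.sense();w=snapshot("wrist")[:,:,::-1]
np.savez("w2.npz",tool_rot=s["tool_rot"],tcp_pos=s["tcp_pos"])
cv2.imwrite("pics/w2.png",cv2.resize(w,None,fx=1.4,fy=1.4,interpolation=cv2.INTER_CUBIC))
```

```text
t 6.05 tcp [ 0.5666 -0.1983  0.2139] a -0.029 tilt [-0.004  0.   ] F [ 0.4  0.1 -4.1] gap mm 18.5
to (0.5695, -0.198, 0.2, -0.026) shift mm [13.9  0.4  2.9] then turn -0.003
```

View pics/w2.png

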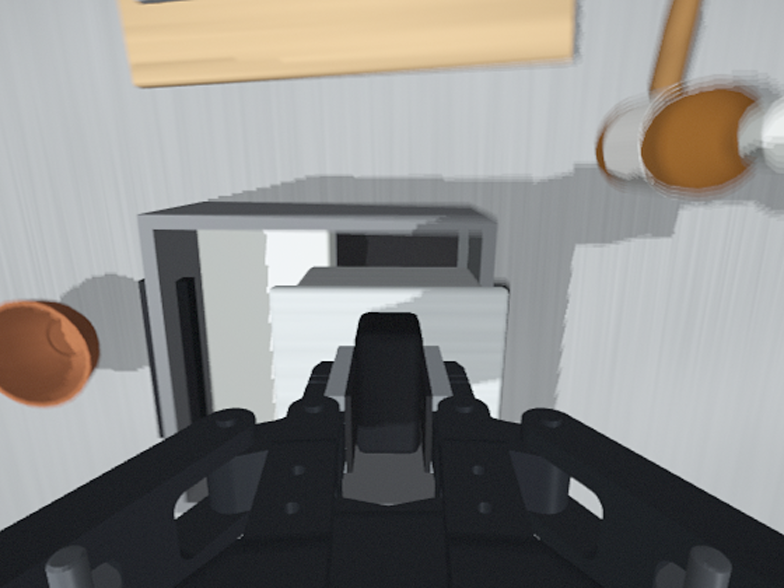

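Run:
```python
from h import *
s=dict(np.load("w2.npz"))
f=lambda u,v,z:np.round(at("wrist",u/1.4,v/1.4,z,s),4)
print("rim NL,FL outer",f(140,214,.096),f(497,217,.096))
print("inner", f(153,229,.096),f(487,233,.096))
print("lid front",f(271,288,.210),f(508,288,.210), "tcp",s["tcp_pos"])
```

```text
rim NL,FL outer [ 0.4288 -0.1545] [ 0.6258 -0.1618]
inner [ 0.4347 -0.163 ] [ 0.6206 -0.1705]
lid front [ 0.528  -0.1695] [ 0.6046 -0.1716] tcp [ 0.56664557 -0.1983051   0.21391896]
```

Request:
arm_command([
  [[10,-1,4,0],[25,0,0,0],[25,0,0,0],[20,0,0,0],[15,0,0,0],[15,0,0,0],[15,0,0,0],[10,0,0,0],[5,0,0,0],[0,0,0,0]],
])

```text
t: 7.1
tcp_pos: [0.5717, -0.1956, 0.0744]
tool_rot: [0.009, 0.708, -0.008, 0.706]
force: [-0.1, 0.7, -3.5]
finger_gap: 0.218
```

```bash
python3 -c "
from h import *
st()"
```

```text
t 7.1 tcp [ 0.5717 -0.1956  0.0744] a -0.023 tilt [-0.002  0.001] F [-0.1  0.7 -3.5] gap mm 18.5
```

Request:
arm_command([
  [[0,-2,0,0],[2,-1,0,0],[0,0,0,0],[0,0,0,0]],
])

```text
t: 7.5
tcp_pos: [0.5725, -0.1997, 0.0739]
tool_rot: [0.008, 0.707, -0.009, 0.707]
force: [-0.1, -0.4, -2.7]
finger_gap: 0.226
```

Request:
arm_command([
  [[0,0,0,0],[0,0,0,0],[0,0,0,0],[-10,0,0,0],[-25,0,0,0],[-35,0,0,0],[-35,0,0,0],[-30,0,0,0],[-10,0,0,0],[0,0,0,0]],
], jaw=45)

```text
t: 8.5
tcp_pos: [0.5733, -0.2, 0.2207]
tool_rot: [0.008, 0.706, -0.009, 0.709]
force: [0.5, -0.1, -0.0]
finger_gap: 0.453
```

Run:
```python
from h import *
st();go(.51,.237,.2,.085)
s=status.sense();w=snapshot("wrist")[:,:,::-1]
np.savez("w3.npz",tool_rot=s["tool_rot"],tcp_pos=s["tcp_pos"])
cv2.imwrite("pics/w3.png",cv2.resize(w,None,fx=1.4,fy=1.4,interpolation=cv2.INTER_CUBIC))
```

```text
t 8.5 tcp [ 0.5733 -0.2     0.2207] a -0.024 tilt [ 0.004 -0.002] F [ 0.5 -0.1 -0. ] gap mm 38.5
to (0.51, 0.237, 0.2, 0.085) shift mm [ 19.4 435.4 -73.8] then turn -0.109
```

View pics/w3.png

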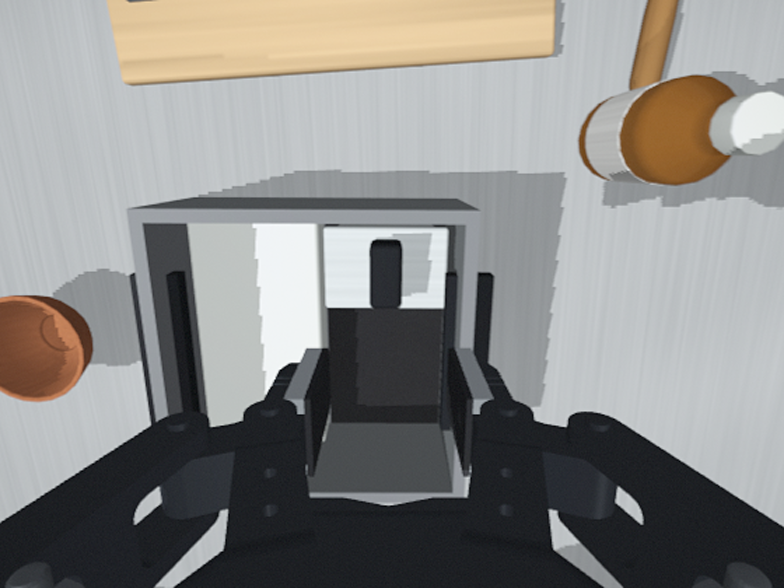

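Wrist view: the pan stands square in the far-left slot (handle at 386,275). I now check from the top camera that the other pans and the strip haven't moved.

```bash
cat >> h.py <<'E'
T0=cv2.imread("pics/top0.png")
P=dict(FL=(148,174),FM=(174,169),FR=(203,168),NL=(146,210),NM=(178,207),NR=(207,208))
def chk(names,save=None):
    n=snapshot("top")[:,:,::-1].copy()
    if save:cv2.imwrite(save,n)
    def cen(i,u,v,f,w,h):
        m=f(i[v-h:v+h,u-w:u+w].astype(int));ys,xs=np.nonzero(m);return (round(xs.mean()+u-w,1),round(ys.mean()+v-h,1),len(xs)) if len(xs) else None
    blk=lambda a:a.max(2)<50
    brn=lambda a:(a[...,2]-a[...,0]>20)&(a[...,2]<110)
    for k in names:print(k,cen(T0,*P[k],blk,12,9),"->",cen(n,*P[k],blk,12,9))
    print("strip",cen(T0,276,201,brn,22,45),"->",cen(n,276,201,brn,22,45))
E
python3 - <<'E'
from h import *
chk(["FL","FM","FR","NM","NR"])
s=dict(np.load("w3.npz"))
f=lambda u,v,z:np.round(at("wrist",u/1.4,v/1.4,z,s),4)
print("rim outer",f(130,209,.096),f(478,210,.096),"inner",f(144,223,.096),f(467,223,.096))
print("lid far edge",f(326,308,.066),f(447,308,.066), "near",f(323,226,.066),f(448,227,.066))
E
```

```text
FL (np.float64(147.6), np.float64(173.7), 142) -> (np.float64(147.5), np.float64(173.7), 136)
FM (np.float64(173.6), np.float64(168.7), 151) -> (np.float64(173.4), np.float64(168.7), 143)
FR (np.float64(202.7), np.float64(167.9), 132) -> (np.float64(201.8), np.float64(165.7), 62)
NM (np.float64(177.1), np.float64(206.2), 141) -> None
NR (np.float64(206.8), np.float64(207.2), 134) -> None
strip (np.float64(276.0), np.float64(201.0), 365) -> (np.float64(275.6), np.float64(189.9), 199)
rim outer [ 0.4282 -0.1548] [ 0.6241 -0.1601] inner [ 0.4348 -0.1628] [ 0.618  -0.1673]
lid far edge [ 0.5307 -0.2251] [ 0.611  -0.2272] near [ 0.532  -0.1708] [ 0.6111 -0.1734]
```

Request:
arm_command([
  [[0,20,-4,0],[0,40,-7,0],[0,45,-8,0],[0,45,-8,0],[0,45,-8,0],[0,45,-8,0],[0,45,-8,0],[0,45,-8,0],[0,45,-7,0],[0,35,-5,0]],
], jaw=50)

```text
t: 9.6
tcp_pos: [0.508, 0.2152, 0.2167]
tool_rot: [0.008, 0.709, -0.008, 0.705]
force: [0.3, -0.3, 1.0]
finger_gap: 0.499
```

Request:
arm_command([
  [[0,20,-3,-0.1],[0,5,0,-0.01],[0,0,0,0]],
])

```text
t: 9.9
tcp_pos: [0.5068, 0.2378, 0.2172]
tool_rot: [-0.031, 0.707, 0.03, 0.705]
force: [-0.4, -0.3, 1.5]
finger_gap: 0.501
```

```bash
python3 -c "
from h import *
st();go(.511,.238,.067,.085)"
```

```text
t 9.9 tcp [0.5068 0.2378 0.2172] a 0.086 tilt [-0.003 -0.001] F [-0.4 -0.3  1.5] gap mm 42.6
to (0.511, 0.238, 0.067, 0.085) shift mm [150.2  -0.    4.7] then turn 0.001
```

Run:
```python
from h import *
s=status.sense();w=snapshot("wrist")[:,:,::-1];np.savez("w4.npz",tool_rot=s["tool_rot"],tcp_pos=s["tcp_pos"])
cv2.imwrite("pics/w4.png",cv2.resize(w,None,fx=1.4,fy=1.4,interpolation=cv2.INTER_CUBIC))
```

```text
(no output)
```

View pics/w4.png

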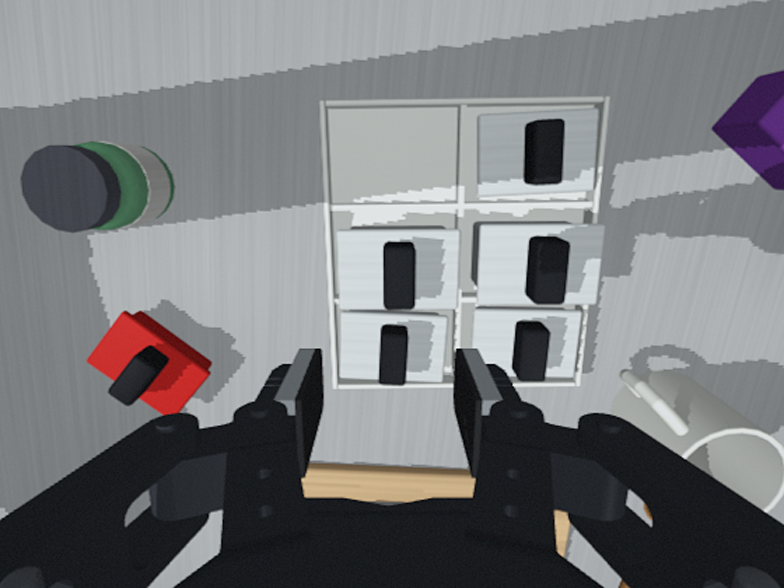

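All five pans stand where they were measured (near-middle handle at 399,275). Now I grasp near-middle.

Request:
arm_command([
  [[15,0,3,0],[30,0,2,0],[30,0,0,0],[25,0,0,0],[20,0,0,0],[15,0,0,0],[10,0,0,0],[5,0,0,0],[0,0,0,0]],
])

```text
t: 10.85
tcp_pos: [0.5132, 0.2368, 0.0681]
tool_rot: [-0.03, 0.707, 0.03, 0.706]
force: [-0.3, 0.1, -0.2]
finger_gap: 0.503
```

Request:
arm_command([
  [[0,0,0,0],[0,0,0,0],[0,0,0,0],[0,0,0,0],[0,0,0,0],[0,0,0,0]],
], jaw=0)

```text
t: 11.45
tcp_pos: [0.5136, 0.2376, 0.0692]
tool_rot: [-0.03, 0.706, 0.03, 0.707]
force: [-1.8, -1.2, 5.8]
finger_gap: 0.22
```

Request:
arm_command([
  [[-5,0,0,0],[-15,0,0,0],[-30,0,0,0],[-35,0,0,0],[-35,0,0,0],[-25,0,0,0],[-5,-20,2,0],[0,-35,2,0],[0,-40,2,0],[0,-40,2,0]],
])

```text
t: 12.45
tcp_pos: [0.5321, 0.103, 0.218]
tool_rot: [-0.031, 0.707, 0.031, 0.706]
force: [0.2, 0.0, -3.1]
finger_gap: 0.218
```

```bash
python3 -c "
from h import *
st();go(.570,-.260,.21,-.03)"
```

```text
t 12.45 tcp [0.5321 0.103  0.218 ] a 0.087 tilt [-0.001  0.   ] F [ 0.2  0.  -3.1] gap mm 18.5
to (0.57, -0.26, 0.21, -0.03) shift mm [   7.8 -364.9    6.1] then turn 0.117
```

Request:
arm_command([
  [[0,-45,1,0],[0,-45,1,0],[0,-45,1,0],[0,-45,1,0],[0,-45,1,0],[0,-45,1,0],[0,-40,0,0],[0,-30,0,0],[0,-15,0,0.115],[0,0,0,0]],
])

```text
t: 13.45
tcp_pos: [0.569, -0.2517, 0.2175]
tool_rot: [0.011, 0.707, -0.011, 0.707]
force: [0.1, 0.0, -2.9]
finger_gap: 0.218
```

Request:
arm_command([
  [[0,0,0,0]],
])

```text
t: 13.55
tcp_pos: [0.5685, -0.2485, 0.2175]
tool_rot: [0.01, 0.708, -0.009, 0.706]
force: [-0.2, 0.6, -2.4]
finger_gap: 0.215
```

Run:
```python
from h import *
st();go(.570,-.2575,.076,-.03)
s=status.sense();w=snapshot("wrist")[:,:,::-1]
cv2.imwrite("pics/w5.png",w);np.savez("w5.npz",tool_rot=s["tool_rot"],tcp_pos=s["tcp_pos"])
# lid front edge: column scan for bright->? in held pan region
g=w.max(2).astype(int)
for c in(230,250,310,330):print(c,[int(v) for v in g[150:260:3,c]])
```

```text
t 13.55 tcp [ 0.5685 -0.2485  0.2175] a -0.027 tilt [-0.002  0.002] F [-0.2  0.6 -2.4] gap mm 18.3
to (0.57, -0.2575, 0.076, -0.03) shift mm [141.5  -9.3   2. ] then turn 0.003
230 [168, 171, 175, 178, 182, 186, 188, 192, 195, 198, 200, 204, 207, 179, 93, 94, 96, 97, 168, 213, 224, 222, 225, 222, 221, 223, 223, 223, 222, 221, 220, 223, 219, 218, 220, 222, 14]
250 [222, 223, 218, 220, 224, 222, 211, 31, 32, 37, 35, 33, 32, 73, 93, 95, 95, 99, 169, 215, 224, 222, 225, 221, 221, 221, 224, 222, 221, 221, 220, 222, 215, 105, 107, 99, 86]
310 [173, 171, 172, 218, 222, 220, 215, 44, 46, 45, 48, 48, 45, 87, 94, 95, 95, 100, 150, 170, 173, 174, 175, 171, 172, 174, 174, 172, 170, 170, 170, 173, 167, 104, 104, 103, 105]
330 [31, 36, 35, 33, 35, 34, 34, 31, 35, 31, 30, 34, 32, 57, 96, 95, 94, 100, 152, 169, 172, 174, 174, 170, 171, 173, 175, 173, 169, 171, 170, 173, 169, 172, 175, 171, 173]
```

Request:
arm_command([
  [[10,-5,1,0],[25,-4,1,0],[25,0,0,0],[25,0,0,0],[20,0,0,0],[15,0,0,0],[10,0,0,0],[7,0,0,0],[2,0,0,0],[0,0,0,0]],
])

```text
t: 14.6
tcp_pos: [0.5714, -0.2586, 0.0798]
tool_rot: [0.01, 0.707, -0.01, 0.707]
force: [0.6, 0.0, -2.6]
finger_gap: 0.218
```

```bash
python3 -c "
from h import *
st()"
```

```text
t 14.6 tcp [ 0.5714 -0.2586  0.0798] a -0.029 tilt [ 0.001 -0.   ] F [ 0.6  0.  -2.6] gap mm 18.5
```

Lower 4 mm more, release, lift, and head back for far-middle at (.603, .249).

Request:
arm_command([
  [[3,0,0,0],[1,0,0,0],[0,0,0,0],[0,0,0,0]],
])

```text
t: 15.0
tcp_pos: [0.5712, -0.2586, 0.0757]
tool_rot: [0.01, 0.707, -0.01, 0.707]
force: [-0.1, -0.1, -2.0]
finger_gap: 0.218
```

Request:
arm_command([
  [[0,0,0,0],[0,0,0,0],[0,0,0,0],[-10,0,0,0],[-25,0,0,0],[-35,0,0,0],[-35,0,0,0],[-25,0,0,0],[-10,10,0,0],[0,30,0,0]],
], jaw=45)

```text
t: 16.0
tcp_pos: [0.5735, -0.2206, 0.218]
tool_rot: [0.01, 0.705, -0.013, 0.709]
force: [-0.4, 1.0, -0.0]
finger_gap: 0.457
```

Request:
arm_command([
  [[0,45,4,0],[0,45,4,0],[0,45,4,0],[0,45,4,0],[0,45,4,0],[0,45,4,0],[0,45,4,0],[0,45,4,0],[0,45,4,0],[0,40,4,-0.115]],
], jaw=50)

```text
t: 17.0
tcp_pos: [0.6238, 0.228, 0.2147]
tool_rot: [-0.032, 0.707, 0.032, 0.706]
force: [0.7, -0.4, 0.0]
finger_gap: 0.501
```

Run:
```python
from h import *
st();go(.603,.249,.069,.085)
s=status.sense();w=snapshot("wrist")[:,:,::-1]
cv2.imwrite("pics/w6.png",cv2.resize(w,None,fx=1.4,fy=1.4,interpolation=cv2.INTER_CUBIC))
np.savez("w6.npz",tool_rot=s["tool_rot"],tcp_pos=s["tcp_pos"])
```

```text
t 17.0 tcp [0.6238 0.228  0.2147] a 0.09 tilt [-0.002  0.   ] F [ 0.7 -0.4  0. ] gap mm 42.6
to (0.603, 0.249, 0.069, 0.085) shift mm [145.8  22.7 -18.5] then turn 0.005
```

View pics/w6.png

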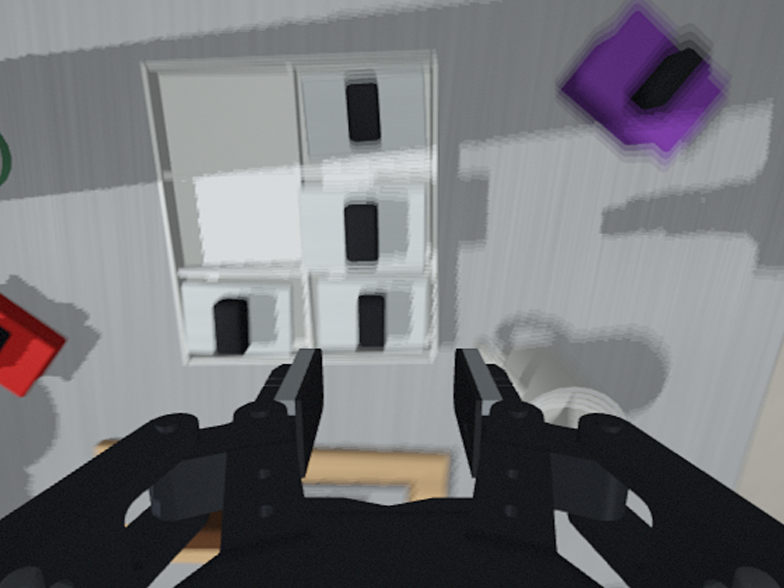

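Request:
arm_command([
  [[0,10,-9,0],[15,10,-9,0],[30,0,0,0],[30,0,0,0],[25,0,0,0],[15,0,0,0],[10,0,0,0],[5,0,0,0],[0,0,0,0],[0,0,0,0]],
])

```text
t: 18.05
tcp_pos: [0.6062, 0.2436, 0.0865]
tool_rot: [-0.03, 0.706, 0.03, 0.707]
force: [-0.5, 0.7, -0.2]
finger_gap: 0.502
```

Run:
```python
from h import *
st();go(.603,.249,.068,.085)
s=dict(np.load("w6.npz"));print(at("wrist",362/1.4,261/1.4,.084,s)+.02*np.array([-.085,1]))
```

```text
t 18.05 tcp [0.6062 0.2436 0.0865] a 0.086 tilt [0.002 0.   ] F [-0.5  0.7 -0.2] gap mm 42.7
to (0.603, 0.249, 0.068, 0.085) shift mm [18.5  5.6 -2.8] then turn 0.001
[0.60394025 0.25744098]
```

Request:
arm_command([
  [[4,6,-3,0],[10,0,0,0],[4,0,0,0],[0,0,0,0]],
])

```text
t: 18.45
tcp_pos: [0.6011, 0.2492, 0.0663]
tool_rot: [-0.031, 0.707, 0.03, 0.706]
force: [-0.2, 0.5, 0.1]
finger_gap: 0.498
```

Request:
arm_command([
  [[0,0,0,0],[0,0,0,0],[0,0,0,0],[0,0,0,0],[0,0,0,0],[0,0,0,0]],
], jaw=0)

```text
t: 19.05
tcp_pos: [0.6023, 0.2492, 0.0677]
tool_rot: [-0.03, 0.706, 0.03, 0.707]
force: [1.2, -0.4, -0.1]
finger_gap: 0.217
```

Request:
arm_command([
  [[-5,0,0,0],[-15,0,0,0],[-30,0,0,0],[-35,0,0,0],[-35,0,0,0],[-25,0,0,0],[-5,-20,0,0],[0,-35,0,0],[0,-40,0,0],[0,-40,0,0]],
])

```text
t: 20.05
tcp_pos: [0.6129, 0.1139, 0.2186]
tool_rot: [-0.031, 0.706, 0.031, 0.706]
force: [1.3, -0.0, -2.4]
finger_gap: 0.219
```

```bash
python3 -c "
from h import *
st();go(.569,-.317,.21,-.03)"
```

```text
t 20.05 tcp [0.6129 0.1139 0.2186] a 0.087 tilt [ 0. -0.] F [ 1.3 -0.  -2.4] gap mm 18.6
to (0.569, -0.317, 0.21, -0.03) shift mm [   8.6 -425.4  -81.3] then turn 0.117
```

Request:
arm_command([
  [[0,-45,-9,0],[0,-45,-9,0],[0,-45,-9,0],[0,-45,-9,0],[0,-45,-9,0],[0,-45,-9,0],[0,-45,-9,0],[0,-45,-9,0],[0,-35,-6,0],[0,-20,-3,0]],
])

```text
t: 21.05
tcp_pos: [0.5677, -0.3088, 0.2183]
tool_rot: [-0.03, 0.706, 0.029, 0.707]
force: [-0.5, 0.3, -2.2]
finger_gap: 0.221
```

Request:
arm_command([
  [[0,-5,0,0.115],[0,0,0,0],[0,0,0,0]],
])

```text
t: 21.35
tcp_pos: [0.5688, -0.3094, 0.2176]
tool_rot: [0.01, 0.707, -0.009, 0.707]
force: [-0.3, -0.2, -3.2]
finger_gap: 0.223
```

```bash
cat >> h.py <<'E'
def lid(tcpdz=-.004):
    """front (+y) lid edge of held pan: y offset from TCP (expect ~.027)"""
    s=status.sense();w=snapshot("wrist").max(2).astype(float)
    r=[]
    for c in(245,250,312,318):
        g=np.diff(cv2.GaussianBlur(w[:,c-1:c+2].mean(1).reshape(-1,1),(1,5),0).ravel())[185:225];r.append(185+int(np.argmax(g)))
    v=np.median(r);M=R.from_quat(s["tool_rot"]).as_matrix()
    p=at("wrist",277,v+.5,s["tcp_pos"][2]+tcpdz,s)-s["tcp_pos"][:2];print("lid rows",r,"offset y",M[:2,1]@p)
E
python3 - <<'E'
from h import *
st();go(.569,-.3165,.076,-.03);lid()
E
```

```text
t 21.35 tcp [ 0.5688 -0.3094  0.2176] a -0.026 tilt [-0.001  0.001] F [-0.3 -0.2 -3.2] gap mm 18.9
to (0.569, -0.3165, 0.076, -0.03) shift mm [141.6  -7.3   0.5] then turn 0.004
lid rows [205, 205, 190, 190] offset y 0.03132658415855015
```

Request:
arm_command([
  [[10,-4,0,0],[25,-3,0,0],[25,0,0,0],[25,0,0,0],[20,0,0,0],[15,0,0,0],[10,0,0,0],[7,0,0,0],[4,0,0,0],[0,0,0,0]],
])

```text
t: 22.4
tcp_pos: [0.5688, -0.3177, 0.0764]
tool_rot: [0.01, 0.707, -0.01, 0.707]
force: [-0.9, -0.4, -1.9]
finger_gap: 0.22
```

Request:
arm_command([
  [[0,0,0,0],[0,0,0,0]],
])

```text
t: 22.6
tcp_pos: [0.5692, -0.3181, 0.0773]
tool_rot: [0.01, 0.707, -0.011, 0.707]
force: [0.2, -0.9, -3.2]
finger_gap: 0.216
```

Request:
arm_command([
  [[2,0,0,0],[1,0,0,0],[0,0,0,0]],
])

```text
t: 22.9
tcp_pos: [0.5689, -0.3178, 0.0736]
tool_rot: [0.01, 0.707, -0.01, 0.707]
force: [0.8, -0.0, -0.9]
finger_gap: 0.218
```

Request:
arm_command([
  [[0,0,0,0],[0,0,0,0],[0,0,0,0],[-10,0,0,0],[-25,0,0,0],[-35,0,0,0],[-35,0,0,0],[-25,0,0,0],[-10,0,0,0],[0,0,0,0]],
], jaw=45)

```text
t: 23.9
tcp_pos: [0.5695, -0.3182, 0.2156]
tool_rot: [0.009, 0.706, -0.011, 0.708]
force: [-0.4, 0.2, 0.9]
finger_gap: 0.448
```

Run:
```python
from h import *
st();go(.598,.319,.215,.085);s=status.sense()
w=snapshot("wrist")[:,:,::-1];np.savez("w7.npz",tool_rot=s["tool_rot"],tcp_pos=s["tcp_pos"])
cv2.imwrite("pics/w7.png",cv2.resize(w,None,fx=1.4,fy=1.4,interpolation=cv2.INTER_CUBIC))
```

```text
t 23.9 tcp [ 0.5695 -0.3182  0.2156] a -0.029 tilt [ 0.003 -0.003] F [-0.4  0.2  0.9] gap mm 38.1
to (0.598, 0.319, 0.215, 0.085) shift mm [ -1.  637.8  10.1] then turn -0.114
```

View pics/w7.png

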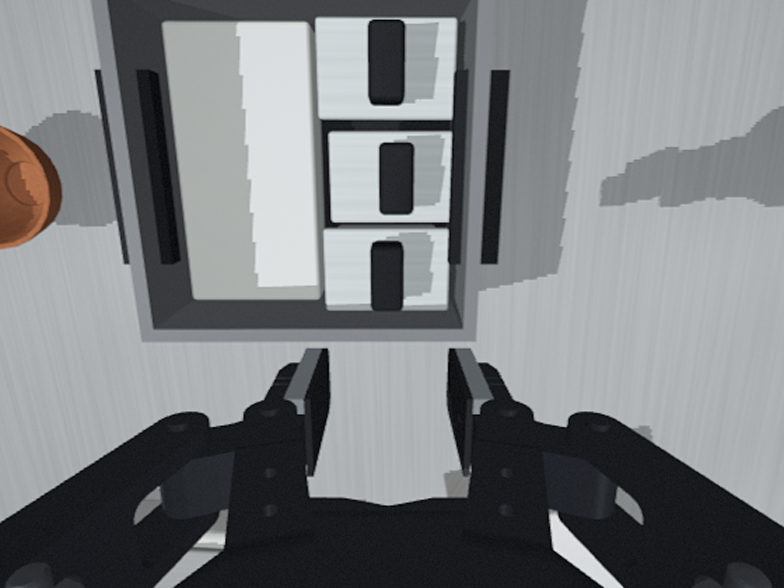

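Wrist view: three tall pans stand in a row in the deep half with gaps between the lids (handles at 387,62; 397,178; 387,275). Next, the short pans, far-left first.

Request:
arm_command([
  [[0,25,0,0],[0,45,0,0],[0,46,1,0],[0,46,1,0],[0,46,1,0],[0,46,1,0],[0,46,1,0],[0,46,1,0],[0,46,1,0],[0,46,1,0]],
], jaw=50)

```text
t: 24.95
tcp_pos: [0.5879, 0.1217, 0.2111]
tool_rot: [0.01, 0.709, -0.01, 0.705]
force: [0.9, -0.1, 0.6]
finger_gap: 0.502
```

Request:
arm_command([
  [[0,46,1,0],[0,46,1,0],[0,46,1,0],[0,40,0,0],[0,20,0,0],[0,5,0,-0.114],[0,0,0,0],[0,0,0,0]],
])

```text
t: 25.75
tcp_pos: [0.5978, 0.3216, 0.2122]
tool_rot: [-0.03, 0.707, 0.029, 0.706]
force: [-0.5, -0.5, -0.7]
finger_gap: 0.503
```

Run:
```python
from h import *
st();go(.598,.319,.037,.085);s=status.sense()
w=snapshot("wrist")[:,:,::-1];np.savez("w8.npz",tool_rot=s["tool_rot"],tcp_pos=s["tcp_pos"])
cv2.imwrite("pics/w8.png",cv2.resize(w,None,fx=1.4,fy=1.4,interpolation=cv2.INTER_CUBIC))
```

```text
t 25.75 tcp [0.5978 0.3216 0.2122] a 0.082 tilt [-0.002 -0.001] F [-0.5 -0.5 -0.7] gap mm 42.7
to (0.598, 0.319, 0.037, 0.085) shift mm [175.2  -2.4   0.4] then turn -0.003
```

View pics/w8.png

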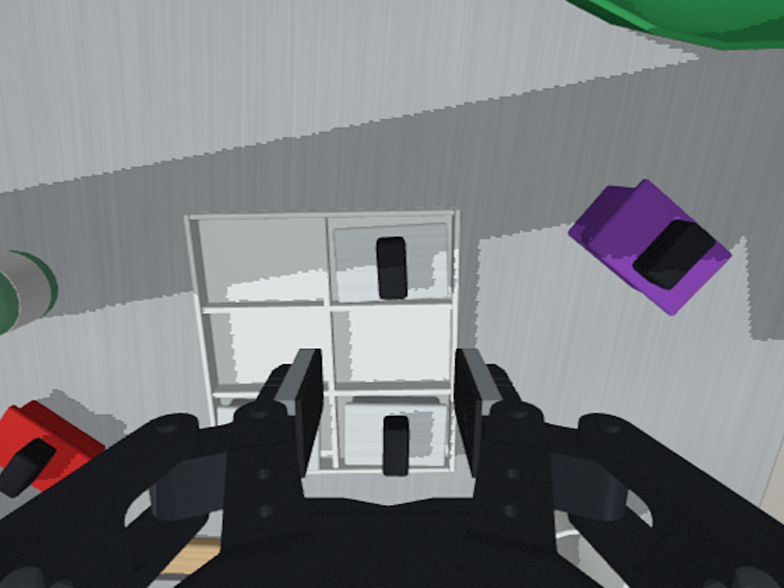

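Far-left is in place (handle at 392,267); I go down on it.

Request:
arm_command([
  [[15,-2,0,0],[30,0,0,0],[35,0,0,0],[30,0,0,0],[25,0,0,0],[20,0,0,0],[12,0,0,0],[6,0,0,0],[0,0,0,0],[0,0,0,0]],
])

```text
t: 26.8
tcp_pos: [0.5993, 0.3208, 0.0415]
tool_rot: [-0.03, 0.706, 0.03, 0.707]
force: [0.1, 0.2, -0.1]
finger_gap: 0.499
```

Request:
arm_command([
  [[0,0,0,0],[0,0,0,0],[0,0,0,0],[0,0,0,0],[0,0,0,0],[0,0,0,0]],
], jaw=0)

```text
t: 27.4
tcp_pos: [0.5995, 0.3212, 0.042]
tool_rot: [-0.03, 0.705, 0.03, 0.707]
force: [-0.2, 0.4, 5.8]
finger_gap: 0.219
```

Run:
```python
from h import *
st();s=dict(np.load("w8.npz"));print(at("wrist",393/1.4,298/1.4,.054,s)+.02*np.array([-.06,1]))
```

```text
t 27.4 tcp [0.5995 0.3212 0.042 ] a 0.085 tilt [0.003 0.001] F [-0.2  0.4  5.8] gap mm 18.6
[0.5996974  0.32179351]
```

Request:
arm_command([
  [[0,0,0,0],[0,0,0,0],[3,0,0,0],[2,0,0,0],[0,0,0,0]],
], jaw=45)

```text
t: 27.9
tcp_pos: [0.5979, 0.3206, 0.0346]
tool_rot: [-0.03, 0.707, 0.03, 0.706]
force: [-0.1, -0.3, -0.5]
finger_gap: 0.452
```

Request:
arm_command([
  [[0,0,0,0],[0,0,0,0],[0,0,0,0],[0,0,0,0],[0,0,0,0]],
], jaw=0)

```text
t: 28.4
tcp_pos: [0.5985, 0.3208, 0.0354]
tool_rot: [-0.03, 0.706, 0.03, 0.707]
force: [0.8, -0.0, -0.3]
finger_gap: 0.22
```

Request:
arm_command([
  [[-5,0,0,0],[-20,0,0,0],[-35,0,0,0],[-40,0,0,0],[-40,0,0,0],[-30,0,0,0],[-5,-20,-2,0],[0,-40,-4,0],[0,-45,-5,0],[0,-45,-5,0]],
])

```text
t: 29.4
tcp_pos: [0.5933, 0.1676, 0.2089]
tool_rot: [-0.031, 0.708, 0.03, 0.705]
force: [1.5, 0.1, -3.5]
finger_gap: 0.222
```

```bash
python3 -c "
from h import *
st();go(.476,-.315,.215,-.03)"
```

```text
t 29.4 tcp [0.5933 0.1676 0.2089] a 0.086 tilt [-0.004 -0.001] F [ 1.5  0.1 -3.5] gap mm 18.9
to (0.476, -0.315, 0.215, -0.03) shift mm [  -5.1 -470.8 -158.3] then turn 0.116
```

Request:
arm_command([
  [[0,-43,-14,0],[0,-43,-14,0],[0,-43,-14,0],[0,-43,-14,0],[0,-43,-14,0],[0,-43,-14,0],[0,-43,-14,0],[0,-43,-14,0],[0,-43,-14,0],[0,-40,-14,0]],
])

```text
t: 30.4
tcp_pos: [0.4894, -0.2692, 0.2091]
tool_rot: [-0.029, 0.707, 0.03, 0.705]
force: [0.0, -0.9, -3.7]
finger_gap: 0.219
```

Request:
arm_command([
  [[0,-25,-10,0],[0,-10,-4,0.116],[0,0,0,0],[0,0,0,0],[0,0,0,0]],
])

```text
t: 30.9
tcp_pos: [0.4805, -0.3021, 0.2098]
tool_rot: [0.011, 0.708, -0.01, 0.707]
force: [0.1, 1.1, -3.3]
finger_gap: 0.222
```

Run:
```python
from h import *
st();go(.476,-.316,.073,-.03);lid()
```

```text
t 30.9 tcp [ 0.4805 -0.3021  0.2098] a -0.029 tilt [-0.001  0.002] F [ 0.1  1.1 -3.3] gap mm 18.8
to (0.476, -0.316, 0.073, -0.03) shift mm [136.8 -14.2  -3.9] then turn 0.001
lid rows [206, 206, 206, 206] offset y 0.027361414372135465
```

Request:
arm_command([
  [[5,-8,-2,0],[20,-6,-2,0],[25,0,0,0],[25,0,0,0],[20,0,0,0],[15,0,0,0],[12,0,0,0],[8,0,0,0],[4,0,0,0],[0,0,0,0]],
])

```text
t: 31.95
tcp_pos: [0.4764, -0.3168, 0.076]
tool_rot: [0.011, 0.707, -0.011, 0.707]
force: [0.4, 1.6, -4.1]
finger_gap: 0.219
```

Request:
arm_command([
  [[0,0,0,0],[0,0,0,0]],
])

```text
t: 32.15
tcp_pos: [0.4765, -0.3168, 0.0768]
tool_rot: [0.011, 0.707, -0.011, 0.707]
force: [0.2, 3.8, -3.4]
finger_gap: 0.217
```

Request:
arm_command([
  [[0,2,0,0],[3,0,0,0],[2,0,0,0],[0,0,0,0]],
])

```text
t: 32.55
tcp_pos: [0.477, -0.3159, 0.0715]
tool_rot: [0.011, 0.707, -0.011, 0.707]
force: [0.2, 0.4, -3.9]
finger_gap: 0.222
```

Request:
arm_command([
  [[0,0,0,0],[0,0,0,0],[0,0,0,0],[-10,0,0,0],[-25,0,0,0],[-35,0,0,0],[-35,0,0,0],[-25,0,0,0],[-10,0,0,0],[0,0,0,0]],
], jaw=45)

```text
t: 33.55
tcp_pos: [0.4774, -0.3159, 0.2134]
tool_rot: [0.01, 0.706, -0.012, 0.708]
force: [-0.3, -0.5, -0.6]
finger_gap: 0.45
```

Run:
```python
from h import *
st();go(.513,.171,.215,.085)
cv2.imwrite("pics/w9.png",snapshot("wrist")[:,:,::-1])
```

```text
t 33.55 tcp [ 0.4774 -0.3159  0.2134] a -0.031 tilt [ 0.003 -0.003] F [-0.3 -0.5 -0.6] gap mm 38.2
to (0.513, 0.171, 0.215, 0.085) shift mm [ -2.9 487.8  20.6] then turn -0.116
```

Request:
arm_command([
  [[0,25,1,0],[0,45,2,0],[0,47,2,0],[0,47,2,0],[0,47,2,0],[0,47,2,0],[0,47,2,0],[0,47,2,0],[0,47,2,0],[0,45,2,0]],
], jaw=50)

```text
t: 34.6
tcp_pos: [0.5079, 0.1298, 0.2095]
tool_rot: [0.011, 0.709, -0.011, 0.706]
force: [1.0, -0.4, 0.1]
finger_gap: 0.5
```

Request:
arm_command([
  [[0,35,1,0],[0,18,0,-0.116],[0,0,0,0],[0,0,0,0],[0,0,0,0]],
])

```text
t: 35.1
tcp_pos: [0.5115, 0.1798, 0.2105]
tool_rot: [-0.03, 0.707, 0.029, 0.706]
force: [0.4, -0.2, 0.0]
finger_gap: 0.499
```

```bash
cat >> h.py <<'E'
def han(z,f):
    s=status.sense();w=snapshot("wrist");cv2.imwrite(f,w[:,:,::-1])
    m=(w.max(2)<50).astype(np.uint8);m[250:]=0;m[:,:236]=0;m[:,322:]=0
    n,l,b,c=cv2.connectedComponentsWithStats(m)
    for i in range(1,n):
        if b[i,4]>300:
            lo=b[i,1]+b[i,3];u=b[i,0]+b[i,2]/2;M=R.from_quat(s["tool_rot"]).as_matrix()
            print("handle box",b[i],"centre",np.round(at("wrist",u,lo,z,s)+.02*M[:2,1],4))
E
python3 - <<'E'
from h import *
st();go(.513,.171,.035,.085);han(.054,"pics/w10.png")
E
```

```text
t 35.1 tcp [0.5115 0.1798 0.2105] a 0.083 tilt [-0.002 -0.001] F [ 0.4 -0.2  0. ] gap mm 42.4
to (0.513, 0.171, 0.035, 0.085) shift mm [175.5  -8.8   1.2] then turn -0.002
handle box [271 177  21  45 872] centre [0.5144 0.1717]
```

Near-right is confirmed at (.514, .172).

Request:
arm_command([
  [[10,-5,1,0],[30,-4,1,0],[35,0,0,0],[30,0,0,0],[25,0,0,0],[20,0,0,0],[15,0,0,0],[8,0,0,0],[4,0,0,0],[0,0,0,0]],
])

```text
t: 36.15
tcp_pos: [0.5149, 0.1715, 0.0342]
tool_rot: [-0.03, 0.707, 0.03, 0.706]
force: [-0.5, 0.3, -0.3]
finger_gap: 0.501
```

Request:
arm_command([
  [[0,0,0,0],[0,0,0,0],[0,0,0,0],[0,0,0,0],[0,0,0,0],[0,0,0,0]],
], jaw=0)

```text
t: 36.75
tcp_pos: [0.5156, 0.1721, 0.0354]
tool_rot: [-0.03, 0.706, 0.03, 0.707]
force: [0.6, -0.6, 5.6]
finger_gap: 0.222
```

Request:
arm_command([
  [[-5,0,0,0],[-20,0,0,0],[-35,0,0,0],[-40,0,0,0],[-40,0,0,0],[-30,0,0,0],[-5,-20,0,0],[0,-40,0,0],[0,-45,0,0],[0,-45,0,0]],
])

```text
t: 37.75
tcp_pos: [0.5267, 0.0217, 0.2093]
tool_rot: [-0.031, 0.707, 0.031, 0.706]
force: [0.9, 0.2, -2.7]
finger_gap: 0.224
```

```bash
python3 -c "
from h import *
st();go(.478,-.256,.213,-.03)"
```

```text
t 37.75 tcp [0.5267 0.0217 0.2093] a 0.087 tilt [-0.001  0.   ] F [ 0.9  0.2 -2.7] gap mm 19.0
to (0.478, -0.256, 0.213, -0.03) shift mm [  -3.7 -272.5  -72.6] then turn 0.117
```

Request:
arm_command([
  [[0,-44,-11,0],[0,-44,-12,0],[0,-44,-12,0],[0,-44,-12,0],[0,-40,-11,0],[0,-32,-8,0],[0,-15,-4,0.115],[0,0,0,0],[0,0,0,0],[0,0,0,0]],
])

```text
t: 38.75
tcp_pos: [0.4798, -0.2439, 0.2092]
tool_rot: [0.01, 0.707, -0.009, 0.707]
force: [-0.6, -0.3, -1.8]
finger_gap: 0.223
```

Run:
```python
from h import *
st();go(.478,-.2565,.073,-.03);lid()
```

```text
t 38.75 tcp [ 0.4798 -0.2439  0.2092] a -0.028 tilt [-0.001  0.001] F [-0.6 -0.3 -1.8] gap mm 18.9
to (0.478, -0.2565, 0.073, -0.03) shift mm [136.2 -12.9  -1.3] then turn 0.002
lid rows [207, 207, 208, 208] offset y 0.026659939045347886
```

Request:
arm_command([
  [[5,-7,-1,0],[20,-6,-1,0],[25,0,0,0],[25,0,0,0],[20,0,0,0],[15,0,0,0],[12,0,0,0],[8,0,0,0],[6,0,0,0],[0,0,0,0]],
])

```text
t: 39.8
tcp_pos: [0.4777, -0.2582, 0.073]
tool_rot: [0.011, 0.707, -0.01, 0.707]
force: [-0.4, 0.2, -2.2]
finger_gap: 0.218
```

Request:
arm_command([
  [[2,0,0,0],[0,0,0,0],[0,0,0,0]],
])

```text
t: 40.1
tcp_pos: [0.478, -0.2586, 0.0719]
tool_rot: [0.01, 0.707, -0.011, 0.707]
force: [0.4, -0.9, -2.0]
finger_gap: 0.224
```

Request:
arm_command([
  [[0,0,0,0],[0,0,0,0],[0,0,0,0],[-10,0,0,0],[-25,0,0,0],[-35,0,0,0],[-35,0,0,0],[-25,0,0,0],[-10,0,0,0],[0,20,6,0]],
], jaw=45)

```text
t: 41.1
tcp_pos: [0.4852, -0.241, 0.2137]
tool_rot: [0.01, 0.706, -0.013, 0.708]
force: [0.8, -0.2, -0.7]
finger_gap: 0.446
```

Request:
arm_command([
  [[0,44,12,0],[0,46,13,0],[0,46,13,0],[0,46,13,0],[0,46,13,0],[0,46,13,0],[0,46,13,0],[0,46,13,0],[0,38,9,0],[0,20,4,0]],
], jaw=50)

```text
t: 42.1
tcp_pos: [0.6129, 0.1852, 0.2106]
tool_rot: [0.01, 0.707, -0.009, 0.707]
force: [0.8, -0.5, -0.5]
finger_gap: 0.5
```

Request:
arm_command([
  [[0,0,0,-0.116],[0,0,0,0],[0,0,0,0],[0,0,0,0]],
])

```text
t: 42.5
tcp_pos: [0.6127, 0.1811, 0.2111]
tool_rot: [-0.03, 0.707, 0.029, 0.706]
force: [-0.9, 1.2, -0.1]
finger_gap: 0.497
```

Run:
```python
from h import *
st();go(.613,.183,.034,.085);han(.054,"pics/w11.png")
```

```text
t 42.5 tcp [0.6127 0.1811 0.2111] a 0.084 tilt [-0.001 -0.   ] F [-0.9  1.2 -0.1] gap mm 42.2
to (0.613, 0.183, 0.034, 0.085) shift mm [177.1   1.9   0.6] then turn -0.001
handle box [269 166  21  44 867] centre [0.613  0.1844]
```

Request:
arm_command([
  [[10,1,0,0],[30,1,0,0],[35,0,0,0],[30,0,0,0],[25,0,0,0],[20,0,0,0],[15,0,0,0],[8,0,0,0],[4,0,0,0],[0,0,0,0]],
])

```text
t: 43.55
tcp_pos: [0.613, 0.1837, 0.0344]
tool_rot: [-0.03, 0.706, 0.03, 0.707]
force: [-0.5, 1.3, -0.4]
finger_gap: 0.499
```

Request:
arm_command([
  [[0,0,0,0],[0,0,0,0],[0,0,0,0],[0,0,0,0],[0,0,0,0],[0,0,0,0]],
], jaw=0)

```text
t: 44.15
tcp_pos: [0.6137, 0.1839, 0.0358]
tool_rot: [-0.03, 0.706, 0.03, 0.707]
force: [-0.6, 0.7, 4.8]
finger_gap: 0.223
```

Request:
arm_command([
  [[-5,0,0,0],[-20,0,0,0],[-35,0,0,0],[-40,0,0,0],[-40,0,0,0],[-30,0,0,0],[-5,-20,-5,0],[0,-40,-12,0],[0,-40,-14,0],[0,-40,-14,0]],
])

```text
t: 45.15
tcp_pos: [0.5785, 0.0395, 0.2088]
tool_rot: [-0.031, 0.707, 0.031, 0.706]
force: [1.3, 0.9, -3.3]
finger_gap: 0.219
```

```bash
python3 -c "
from h import *
st();go(.480,-.198,.213,-.03)"
```

```text
t 45.15 tcp [0.5785 0.0395 0.2088] a 0.087 tilt [-0.002  0.   ] F [ 1.3  0.9 -3.3] gap mm 18.6
to (0.48, -0.198, 0.213, -0.03) shift mm [  -4.  -228.  -118.8] then turn 0.117
```

Request:
arm_command([
  [[0,-40,-20,0],[0,-40,-20,0],[0,-40,-20,0],[0,-35,-20,0],[0,-30,-17,0],[0,-20,-12,0],[0,-10,-5,0.115],[0,0,0,0],[0,0,0,0],[0,0,0,0]],
])

```text
t: 46.15
tcp_pos: [0.4849, -0.1826, 0.2092]
tool_rot: [0.01, 0.707, -0.009, 0.707]
force: [0.1, 1.5, -2.5]
finger_gap: 0.219
```

Run:
```python
from h import *
st();go(.480,-.1985,.072,-.03);lid()
```

```text
t 46.15 tcp [ 0.4849 -0.1826  0.2092] a -0.027 tilt [-0.001  0.001] F [ 0.1  1.5 -2.5] gap mm 18.6
to (0.48, -0.1985, 0.072, -0.03) shift mm [137.2 -16.2  -4.3] then turn 0.003
lid rows [207, 207, 207, 207] offset y 0.02689815654159181
```

Request:
arm_command([
  [[5,-9,-2,0],[20,-7,-2,0],[25,0,0,0],[25,0,0,0],[20,0,0,0],[15,0,0,0],[12,0,0,0],[8,0,0,0],[6,0,0,0],[0,0,0,0]],
])

```text
t: 47.2
tcp_pos: [0.4803, -0.1994, 0.073]
tool_rot: [0.01, 0.707, -0.01, 0.707]
force: [0.6, 0.4, -2.9]
finger_gap: 0.221
```

Request:
arm_command([
  [[2,0,0,0],[0,0,0,0],[0,0,0,0]],
])

```text
t: 47.5
tcp_pos: [0.4807, -0.1996, 0.0719]
tool_rot: [0.01, 0.707, -0.01, 0.707]
force: [0.5, -0.3, -2.5]
finger_gap: 0.223
```

Request:
arm_command([
  [[0,0,0,0],[0,0,0,0],[0,0,0,0],[-10,0,0,0],[-25,0,0,0],[-35,0,0,0],[-35,0,0,0],[-25,0,0,0],[-10,0,0,0],[0,-20,0,0]],
], jaw=45)

```text
t: 48.5
tcp_pos: [0.4801, -0.218, 0.2134]
tool_rot: [0.009, 0.706, -0.01, 0.708]
force: [-0.3, -0.4, -0.1]
finger_gap: 0.452
```

Request:
arm_command([
  [[0,-40,10,0],[0,-40,10,0],[0,-40,10,0],[0,-20,5,0],[0,0,0,0],[0,0,0,0],[0,0,0,0]],
])

```text
t: 49.2
tcp_pos: [0.5101, -0.3585, 0.2109]
tool_rot: [0.011, 0.708, -0.009, 0.706]
force: [-0.2, 0.7, 0.9]
finger_gap: 0.449
```

Run:
```python
from h import *
st();s=status.sense()
w=snapshot("wrist")[:,:,::-1];np.savez("w12.npz",tool_rot=s["tool_rot"],tcp_pos=s["tcp_pos"])
cv2.imwrite("pics/w12.png",cv2.resize(w,None,fx=1.4,fy=1.4,interpolation=cv2.INTER_CUBIC))
```

```text
t 49.2 tcp [ 0.5101 -0.3585  0.2109] a -0.028 tilt [-0.002  0.002] F [-0.2  0.7  0.9] gap mm 38.1
```

View pics/w12.png

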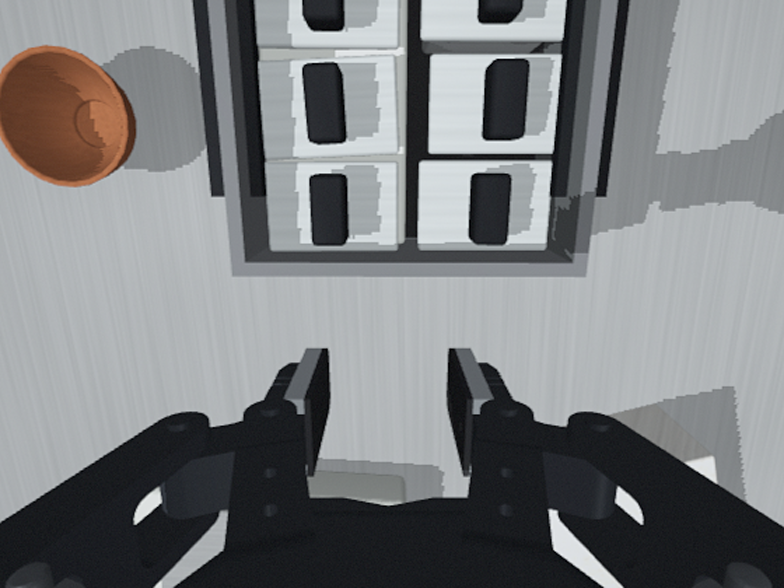

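All six pans stand in the crate, and every handle is inside the rim. Next I go to the strip and turn the jaws across its grip.

Request:
arm_command([
  [[0,25,0,0],[0,45,1,0],[0,47,1,0],[0,47,1,0],[0,47,1,0],[0,47,1,0],[0,45,1,0],[0,35,1,0],[0,20,0,0],[0,0,0,0.15]],
], jaw=60)

```text
t: 50.25
tcp_pos: [0.5267, 0.0014, 0.2117]
tool_rot: [0.063, 0.705, -0.062, 0.704]
force: [0.3, -0.6, 0.6]
finger_gap: 0.6
```

Request:
arm_command([
  [[0,0,0,0.148],[0,0,0,0.148],[0,0,0,0.148],[0,0,0,0.148],[0,0,0,0.148],[0,0,0,0.148],[0,0,0,0.148],[0,0,0,0.148],[0,0,0,0.148],[0,0,0,0]],
])

```text
t: 51.25
tcp_pos: [0.5273, -0.0017, 0.2117]
tool_rot: [0.484, 0.515, -0.484, 0.515]
force: [-0.4, 0.4, -0.5]
finger_gap: 0.602
```

Request:
arm_command([
  [[0,0,0,0],[0,0,0,0]],
])

```text
t: 51.45
tcp_pos: [0.5279, -0.0023, 0.2116]
tool_rot: [0.484, 0.515, -0.484, 0.515]
force: [0.0, 0.2, -0.0]
finger_gap: 0.596
```

Run:
```python
from h import *
st();go(.528,-.001,.03,-1.51);s=status.sense()
w=snapshot("wrist")[:,:,::-1];np.savez("w13.npz",tool_rot=s["tool_rot"],tcp_pos=s["tcp_pos"])
cv2.imwrite("pics/w13.png",cv2.resize(w,None,fx=1.4,fy=1.4,interpolation=cv2.INTER_CUBIC))
c=dict(np.load("w12.npz"));print("right rim",at("wrist",232/1.4,276/1.4,.096,c),at("wrist",587/1.4,276/1.4,.096,c))
```

```text
t 51.45 tcp [ 0.5279 -0.0023  0.2116] a -1.508 tilt [-0.  0.] F [ 0.   0.2 -0. ] gap mm 50.7
to (0.528, -0.001, 0.03, -1.51) shift mm [181.6   0.2  -1.3] then turn 0.002
right rim [ 0.42194886 -0.35196482] [ 0.62214826 -0.3575798 ]
```

View pics/w13.png

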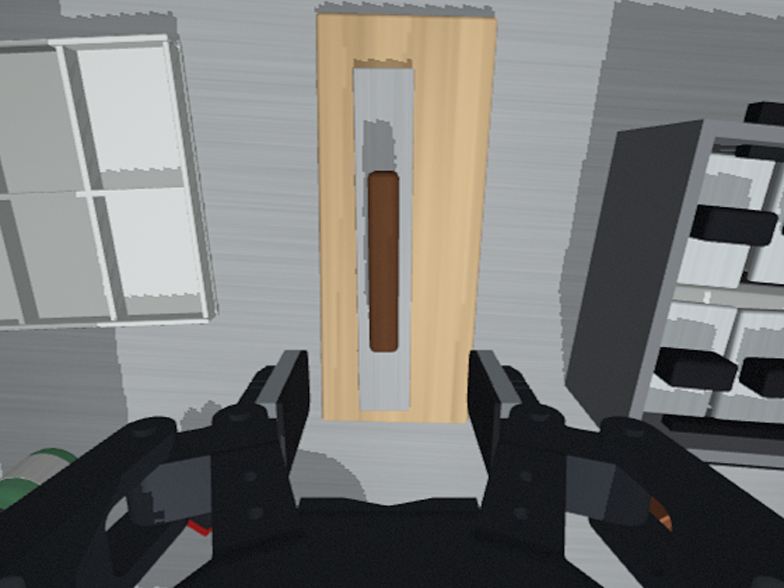

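Strip undisturbed: its grip is at (384,261), parallel to the tool. I compute its position and the board's, then go down on it.

Request:
arm_command([
  [[15,0,-1,0],[30,0,0,0],[35,0,0,0],[30,0,0,0],[25,0,0,0],[20,0,0,0],[13,0,0,0],[8,0,0,0],[3,0,0,0],[0,0,0,0]],
])

```text
t: 52.5
tcp_pos: [0.5284, -0.0018, 0.0326]
tool_rot: [0.485, 0.515, -0.485, 0.515]
force: [0.1, 0.5, 0.7]
finger_gap: 0.603
```

Run:
```python
from h import *
st();s=dict(np.load("w13.npz"))
f=lambda u,v,z:at("wrist",u/1.4,v/1.4,z,s)
a,b=f(384,171.5,.06),f(384,352,.06);print("grip",a,b,(a+b)/2)
B=[f(317,13,.012),f(497,15,.012),f(322,420,.012),f(467,423,.012)];print("board",B,np.mean(B,0))
F=[f(354,68,.02),f(413,68,.02),f(360,411,.02),f(410,410,.02)];print("foot",np.mean(F,0))
```

```text
t 52.5 tcp [ 0.5284 -0.0018  0.0326] a -1.511 tilt [ 0.001 -0.   ] F [0.1 0.5 0.7] gap mm 51.2
grip [0.58803543 0.00388742] [ 0.47036493 -0.00319576] [5.29200180e-01 3.45829637e-04]
board [array([0.68443505, 0.05377549]), array([ 0.69058634, -0.06338938]), array([0.38769411, 0.04297499]), array([ 0.39231194, -0.07564365])] [ 0.53875686 -0.01057064]
foot [5.28457844e-01 3.75557441e-04]
```

Request:
arm_command([
  [[0,0,0,0],[0,0,0,0],[0,0,0,0],[0,0,0,0],[0,0,0,0],[0,0,0,0],[-5,0,0,0],[-15,0,0,0],[-25,0,0,0],[-25,0,0,0]],
], jaw=0, force=80)

```text
t: 53.5
tcp_pos: [0.5271, -0.0017, 0.1025]
tool_rot: [0.484, 0.516, -0.485, 0.514]
force: [-0.6, -0.3, -3.4]
finger_gap: 0.217
```

Request:
arm_command([
  [[-25,0,0,0],[-25,0,5,0],[-10,0,20,0],[0,0,30,0.045],[0,0,30,0.045],[0,0,30,0],[0,0,25,0],[0,0,15,0],[0,0,0,0],[0,0,0,0]],
])

```text
t: 54.5
tcp_pos: [0.5291, -0.1559, 0.1621]
tool_rot: [0.508, 0.493, -0.508, 0.492]
force: [0.2, 0.1, -3.9]
finger_gap: 0.217
```

Run:
```python
from h import *
st();go(.527,-.1663,.116,-1.60);s=status.sense()
w=snapshot("wrist")[:,:,::-1];np.savez("w14.npz",tool_rot=s["tool_rot"],tcp_pos=s["tcp_pos"])
cv2.imwrite("pics/w14.png",cv2.resize(w,None,fx=1.4,fy=1.4,interpolation=cv2.INTER_CUBIC))
```

```text
t 54.5 tcp [ 0.5291 -0.1559  0.1621] a -1.602 tilt [-0.001  0.001] F [ 0.2  0.1 -3.9] gap mm 18.5
to (0.527, -0.1663, 0.116, -1.6) shift mm [46.1 -1.7 10.5] then turn -0.002
```

View pics/w14.png

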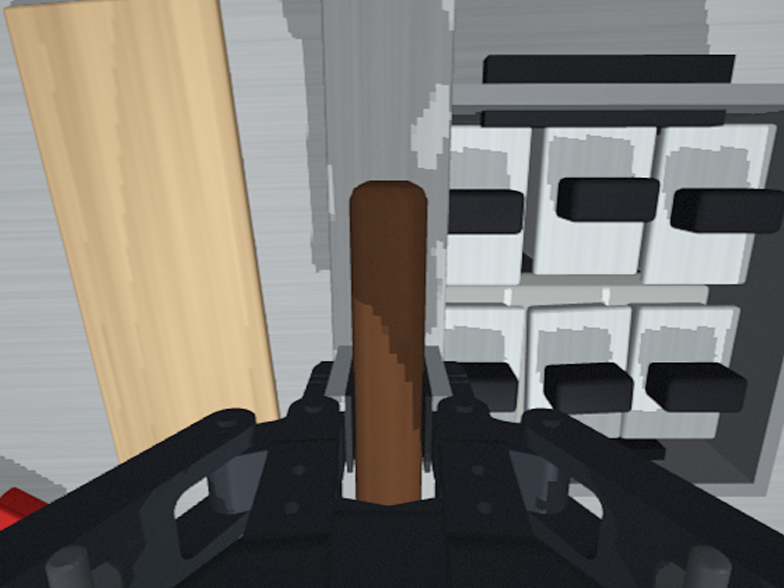

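The strip is held straight, parallel to the crate and over its left end. I lower it onto the rim.

Request:
arm_command([
  [[10,-1,5,0],[12,-1,5,0],[10,0,0,0],[6,0,0,0],[2,0,0,0],[2,0,0,0],[0,0,0,0],[0,0,0,0]],
])

```text
t: 55.35
tcp_pos: [0.5277, -0.1666, 0.1207]
tool_rot: [0.508, 0.492, -0.507, 0.493]
force: [0.3, 0.8, -3.4]
finger_gap: 0.213
```

Request:
arm_command([
  [[1,0,0,0],[1,0,0,0],[1,0,0,0],[0,0,0,0]],
])

```text
t: 55.75
tcp_pos: [0.5276, -0.1666, 0.1176]
tool_rot: [0.508, 0.492, -0.507, 0.493]
force: [0.2, 0.3, -3.0]
finger_gap: 0.218
```

Request:
arm_command([
  [[1,0,0,0],[1,0,0,0],[0,0,0,0],[0,0,0,0]],
])

```text
t: 56.15
tcp_pos: [0.5276, -0.1666, 0.1175]
tool_rot: [0.508, 0.492, -0.507, 0.493]
force: [-3.3, 2.7, 10.6]
finger_gap: 0.217
```

Request:
arm_command([
  [[1,0,0,0],[0,0,0,0],[0,0,0,0]],
])

```text
t: 56.45
tcp_pos: [0.5276, -0.1667, 0.1175]
tool_rot: [0.508, 0.492, -0.507, 0.493]
force: [-5.3, 1.3, 17.1]
finger_gap: 0.218
```

Request:
arm_command([
  [[-0.5,0,4,0],[0,0,8,0],[0,0,10,0],[0,0,10,0],[0,0,10,0],[0,0,10,0],[0,0,10,0],[0,0,10,0],[0,0,8,0],[0,0,4,0]],
])

```text
t: 57.45
tcp_pos: [0.526, -0.249, 0.1175]
tool_rot: [0.509, 0.492, -0.506, 0.492]
force: [-0.5, 9.0, 12.9]
finger_gap: 0.219
```

```bash
python3 -c "
from h import *
st();go(.5218,-.3463,.1175,-1.60)"
```

```text
t 57.45 tcp [ 0.526  -0.249   0.1175] a -1.603 tilt [0.003 0.003] F [-0.5  9.  12.9] gap mm 18.6
to (0.5218, -0.3463, 0.1175, -1.6) shift mm [-0.3 -1.1 97.4] then turn -0.003
```

Contact is steady at about 16 N. I carry on to the right end.

Request:
arm_command([
  [[0,0,6,0],[0,0,10,0],[0,0,10,0],[0,0,10,0],[0,0,10,0],[0,0,10,0],[0,0,10,0],[0,0,10,0],[0,0,10,0],[0,0,5,0]],
])

```text
t: 58.45
tcp_pos: [0.5233, -0.3401, 0.1175]
tool_rot: [0.509, 0.492, -0.507, 0.492]
force: [0.4, 8.1, 12.7]
finger_gap: 0.22
```

Request:
arm_command([
  [[0,0,3,0],[0,0,0,0],[0,0,0,0]],
])

```text
t: 58.75
tcp_pos: [0.5231, -0.3431, 0.1175]
tool_rot: [0.509, 0.492, -0.507, 0.492]
force: [0.1, 4.9, 11.1]
finger_gap: 0.22
```

```bash
python3 -c "
from h import *
st();go(.5218,-.3463,.1175,-1.60)"
```

```text
t 58.75 tcp [ 0.5231 -0.3431  0.1175] a -1.602 tilt [0.002 0.002] F [ 0.1  4.9 11.1] gap mm 18.7
to (0.5218, -0.3463, 0.1175, -1.6) shift mm [ 0.  -1.2  3.3] then turn -0.002
```

Request:
arm_command([
  [[-5,0,0,0],[-15,0,0,0],[-20,0,0,0],[-10,0,-10,0],[0,0,-30,0],[0,0,-35,-0.035],[0,0,-35,-0.035],[0,0,-35,0],[0,0,-35,0],[0,0,-35,0]],
])

```text
t: 59.75
tcp_pos: [0.5195, -0.1278, 0.1652]
tool_rot: [0.49, 0.51, -0.49, 0.51]
force: [0.5, 0.8, -2.7]
finger_gap: 0.221
```

Request:
arm_command([
  [[0,0,-35,0],[0,0,-35,0],[0,0,-25,0],[0,0,-10,0],[0,0,0,0],[0,0,0,0]],
])

```text
t: 60.35
tcp_pos: [0.5162, -0.0253, 0.1652]
tool_rot: [0.49, 0.51, -0.49, 0.51]
force: [1.2, -0.1, -2.5]
finger_gap: 0.216
```

```bash
python3 -c "
from h import *
st();go(.539,-.010,.035,-1.53)"
```

```text
t 60.35 tcp [ 0.5162 -0.0253  0.1652] a -1.531 tilt [ 0.001 -0.001] F [ 1.2 -0.1 -2.5] gap mm 18.4
to (0.539, -0.01, 0.035, -1.53) shift mm [130.2  23.3 -14.5] then turn -0.001
```

Request:
arm_command([
  [[5,12,-8,0],[20,11,-7,0],[25,0,0,0],[25,0,0,0],[20,0,0,0],[15,0,0,0],[10,0,0,0],[7,0,0,0],[2,0,0,0],[0,0,0,0]],
])

```text
t: 61.35
tcp_pos: [0.5386, -0.009, 0.036]
tool_rot: [0.49, 0.51, -0.49, 0.51]
force: [-0.7, 0.3, -3.4]
finger_gap: 0.221
```

Request:
arm_command([
  [[1,0,0,0],[0,0,0,0],[0,0,0,0]],
])

```text
t: 61.65
tcp_pos: [0.5385, -0.0088, 0.0355]
tool_rot: [0.49, 0.51, -0.49, 0.51]
force: [1.0, -1.2, -3.5]
finger_gap: 0.22
```

Request:
arm_command([
  [[1,0,0,0],[1,0,0,0],[0,0,0,0],[0,0,0,0]],
])

```text
t: 62.05
tcp_pos: [0.5384, -0.0088, 0.0335]
tool_rot: [0.49, 0.51, -0.49, 0.51]
force: [-1.5, -0.1, 5.0]
finger_gap: 0.222
```

Request:
arm_command([
  [[0.5,0,0,0],[0,0,0,0],[0,0,0,0]],
])

```text
t: 62.35
tcp_pos: [0.5384, -0.0088, 0.0335]
tool_rot: [0.49, 0.51, -0.49, 0.51]
force: [-2.5, 0.8, 8.9]
finger_gap: 0.221
```

Contact. Release, lift and step clear so the top camera can see.

Request:
arm_command([
  [[0,0,0,0],[0,0,0,0],[0,0,0,0],[0,0,0,0],[-10,0,0,0],[-25,0,0,0],[-40,0,0,0],[-40,0,0,0],[-40,0,0,0],[-25,0,0,0]],
], jaw=60)

```text
t: 63.35
tcp_pos: [0.5392, -0.0089, 0.2162]
tool_rot: [0.491, 0.508, -0.489, 0.511]
force: [0.7, -0.9, -1.0]
finger_gap: 0.6
```

Request:
arm_command([
  [[0,0,-25,0],[0,0,-45,0],[0,0,-45,0],[0,0,-45,0],[0,0,-45,0],[0,0,-45,0],[0,0,-45,0],[0,0,-45,0],[0,0,-45,0],[0,0,-30,0]],
])

```text
t: 64.35
tcp_pos: [0.5208, 0.409, 0.2131]
tool_rot: [0.49, 0.51, -0.489, 0.51]
force: [1.0, -0.9, -0.9]
finger_gap: 0.603
```

Request:
arm_command([
  [[0,-30,-20,0],[0,-40,-20,0],[0,-45,-20,0],[0,-40,-20,0],[0,-20,-20,0],[0,0,0,0],[0,0,0,0],[0,0,0,0]],
])

```text
t: 65.15
tcp_pos: [0.3437, 0.4984, 0.2127]
tool_rot: [0.49, 0.509, -0.49, 0.51]
force: [0.2, -0.8, -0.3]
finger_gap: 0.604
```

Run:
```python
from h import *
st()
a=snapshot("top")[:,:,::-1];b=snapshot("side")[:,:,::-1]
A=cv2.resize(a[80:300,100:450],(800,503));B=cv2.resize(b,(400,300))
cv2.imwrite("pics/end_top.png",a);cv2.imwrite("pics/end_side.png",b)
O=np.zeros((600,800,3),np.uint8)
O[:300,:400]=cv2.resize(a[100:280,210:450],(400,300));O[:300,400:]=cv2.resize(b[90:270,190:430],(400,300));O[300:,:400]=cv2.resize(a,(400,300));O[300:,400:]=B
cv2.imwrite("pics/end.png",O)
```

```text
t 65.15 tcp [0.3437 0.4984 0.2127] a -1.532 tilt [ 0.001 -0.   ] F [ 0.2 -0.8 -0.3] gap mm 51.3
```

View pics/end.png

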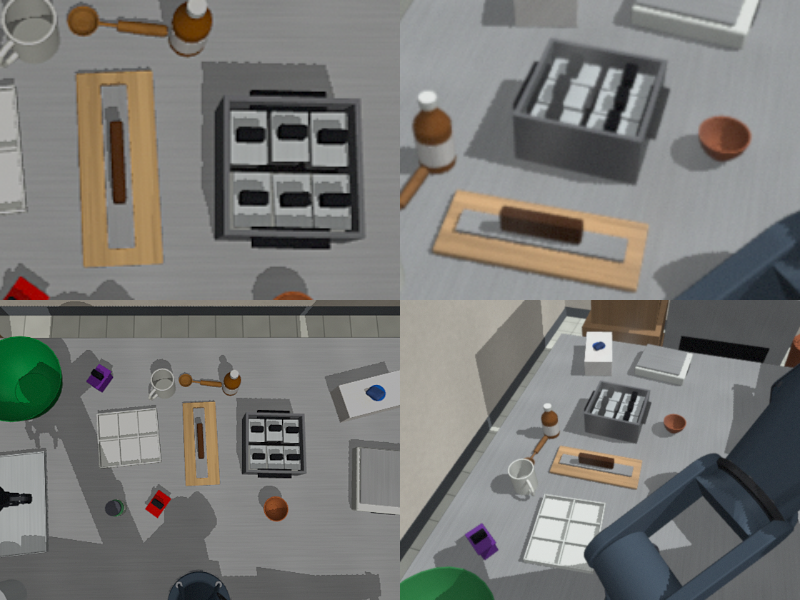

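The last picture shows six pans upright in the crate, an empty tray, the strip flat on the middle of its board and the bystanders in place. I hand in.

```bash
python3 -c "
from station import ticket
print(ticket.sign_off())"
```

```text
the job is handed in; nothing more can be done
None
```

All six pans are in the crate, and the strip has been run along the rim and put back on its board. I handed the job in at about 65 s, and the hand-in gave no verdict.

- **Pans:** three tall ones stand in the deep far half and three short ones on the cold pack. They look upright with no lids overlapping. The strip passed over every one at rim height without snagging, so nothing stands above the rim.
- **Levelling check:** I lowered the strip onto the rim at the crate's left end (crate-frame y about +0.09 m). I slid it to the right end (y about −0.087 m) at a steady tool height. The downward contact force was about 14–20 N wherever I read it: left end, middle and right end.
- **Strip:** it lies flat and centred on the board by eye. At release it was about 2 mm from the board's measured centre, and the board took the contact at the expected height.
- **End state:** the tray is empty and the bystanders and look-alikes look unmoved. The arm stands clear and touches nothing.

Two measurements disagreed or did not work:

- **Calibration:** the top and wrist cameras differed by 4–8 mm in y on the tray corners and up to 7 mm in x on the crate rim. I used averages and rechecked from close by.
- **Top-camera check:** my mid-job check for knocked pans was blocked by the arm, so I replaced it with wrist views. I saw no knock and no grip slip.

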